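Load the sample carrier

TASK

Gather the four capped, straight-sided sample bottles (wide jar, slim round, square, flat oblong) into the aluminium carrier, each standing upright on the floor of the pocket of its own shape and size. Leave the cone-shaped flask and the dropper bottle with the pointed nozzle standing where they are, and do not tip any bottle over.

Things in the scene. Friction and masses are not known exactly. Their poses are not given: they have to be found in the camera images.
- wide_jar_mid (a point): Wide round jar, white plastic, pink screw lid; goes into the large round pocket. Body 60 mm diameter up to 50 mm high, lid 54 mm diameter, 70 mm tall in all, 0.10-0.19 kg. This point is on its axis half-way up; z is up along the axis.
- slim_bottle_mid (a point): Slim round bottle, white plastic, flat pink cap; goes into the small round pocket. Body 36 mm diameter up to 62 mm high, cap 28 mm diameter, 86 mm tall in all, 0.05-0.10 kg. This point is on its axis half-way up; z is up along the axis.
- square_bottle_mid (a point): Square bottle, white plastic, round pink cap; goes into the square pocket. Body 46 x 46 mm (sides along its x and y) up to 56 mm high, cap 31 mm diameter, 78 mm tall in all, 0.08-0.15 kg. This point is on its axis half-way up; z is up along the axis.
- flat_bottle_mid (a point): Flat oblong bottle, white plastic, round pink cap; goes into the oblong pocket. Body 62 mm (along its x) x 32 mm (along its y) up to 58 mm high, cap 27 mm diameter, 82 mm tall in all, 0.07-0.14 kg. This point is on its axis half-way up; z is up along the axis.
- cone_flask_mid (a point): Look-alike, to be left: cone-shaped white flask with pink cap, 62 mm diameter at the foot narrowing to 28 mm at 58 mm high, 80 mm tall. This point is on its axis half-way up; z is up along the axis.
- dropper_bottle_mid (a point): Look-alike, to be left: slim round white bottle 36 mm in diameter with a pointed white nozzle and no pink cap, 86 mm tall. This point is on its axis half-way up; z is up along the axis. All bottles start upright on the bench (z = 0), 25 mm or more apart; nothing else among them or by the carrier (glass beaker, small white basin) is over 90 mm tall.
- pocket_wide: Grey insert, 102 x 102 x 13 mm, fixed in the aluminium carrier. It has the large round pocket, 76 mm in diameter, at its centre. Origin: centre of its underside, 5 mm above the bench, z up; pocket floor (black) 4 mm and pocket edge 13 mm above the origin. The four inserts lie two by two, 104 mm apart and square to one another, in any arrangement, in a fixed carrier 218 mm square with a 17 mm rim.
- pocket_slim: Grey insert, 102 x 102 x 13 mm, fixed in the aluminium carrier. It has the small round pocket, 52 mm in diameter, at its centre. Origin: centre of its underside, 5 mm above the bench, z up; pocket floor (black) 4 mm and pocket edge 13 mm above the origin.
- pocket_square: Grey insert, 102 x 102 x 13 mm, fixed in the aluminium carrier. It has the square pocket, 62 x 62 mm, sides along its x and y, at its centre: the square bottle goes in with its sides about parallel to the pocket's. Origin: centre of its underside, 5 mm above the bench, z up; pocket floor (black) 4 mm and pocket edge 13 mm above the origin.
- pocket_flat: Grey insert, 102 x 102 x 13 mm, fixed in the aluminium carrier. It has the oblong pocket, 78 mm along its x by 48 mm along its y, at its centre: the flat bottle goes in with its long side along the pocket's. Origin: centre of its underside, 5 mm above the bench, z up; pocket floor (black) 4 mm and pocket edge 13 mm above the origin.
Not all that is in view belongs to the job. Leave any yellow look-alike of the part that bears dropper_bottle_mid alone.

How it is judged (in metres and radians):
At the end, for the whole second after the job is handed in: Each of the four sample bottles stands upright (within 0.1 rad) and at rest on the floor of its own pocket (height within 4 mm, centre within 13 mm of the pocket's centre); the cone flask and the dropper bottle stand upright, at rest, within 30 mm of where they started (horizontal distance between wide_jar_mid and pocket_wide below 0.013 m and z of wide_jar_mid in the frame of pocket_wide between 0.035 and 0.043 m and angle between each of wide_jar_mid, slim_bottle_mid, square_bottle_mid, flat_bottle_mid, cone_flask_mid, dropper_bottle_mid's own z axis and vertical below 0.1 rad and linear speed of each of wide_jar, slim_bottle, square_bottle, flat_bottle, cone_flask, dropper_bottle below 0.02 m/s and horizontal distance between slim_bottle_mid and pocket_slim below 0.013 m and z of slim_bottle_mid in the frame of pocket_slim between 0.043 and 0.051 m and horizontal distance between square_bottle_mid and pocket_square below 0.013 m and z of square_bottle_mid in the frame of pocket_square between 0.039 and 0.047 m and horizontal distance between flat_bottle_mid and pocket_flat below 0.013 m and z of flat_bottle_mid in the frame of pocket_flat between 0.041 and 0.049 m and distance of each of cone_flask_mid, dropper_bottle_mid from where it was at the start of the episode below 0.03 m); the robot touches nothing.
It fails at once if any sample bottle or look-alike is tipped over (more than 40 degrees from upright) (angle between any of wide_jar_mid, slim_bottle_mid, square_bottle_mid, flat_bottle_mid, cone_flask_mid, dropper_bottle_mid's own z axis and vertical above 0.7 rad).
It also fails if it takes over 118 s, if anything falls off the work surface, if the arm or the gripper's body presses on something with over 40 N, if the wrist force passes 120 N, or if a joint passes its speed limit or range.

ROBOT

A 6-joint arm with a two-finger parallel gripper is mounted at the origin on the work surface. World frame = base frame: x ahead of the robot, y to its left, z up, the work surface at z = 0. Lengths are in m, angles in degrees, forces in N, time in s.
With the tool pointing down it reaches from about 0.375 to 0.9 m from the base axis. Payload 3.1 kg.
Tool frame: the origin (TCP) lies between the finger pads; the fingertips stand 22 mm ahead of it and the grasp point (between the pads) lies 3 mm ahead of it (bot.tip_extent is the distance from the TCP to the fingertips, in m); y points along the fingers, z is the direction in which the jaws open and shut, and the axes are right-handed (so a half turn about y gives the same grasp; the last joint's range is limited). The gripper opens to 87 mm and grips with 3 to 60 N. Pads are 19 mm wide; open, the fingers measure 117 mm over their backs; the gripper's body (75 mm by 190 mm) begins 51 mm behind the grasp point.
Start: joints at [58.929, 30.224, 82.088, -0, 67.689, -10.227], TCP at [0.222, 0.584, 0.245] pointing down, gripper open.
Joint ranges: [-176.69, 176.69], [-43.24, 126.21], [12.49, 139.97], [-82, 262], [0, 151.66], [-163.58, 163.58]. Speed limits (degrees/s): [159.86, 159.86, 180, 180, 180, 180].

INTERFACE

Orientations are given as a 3x3 rotation matrix whose columns are the frame's x, y, z axes.
In Python, from rig import bot, eyes, models gives the robot as it stands. The module is installed in compiled form; this text tells all that it offers.
- The arm moves only by the tool arm_command, never from a script. Its arguments are lists of equal length, an entry for each row: "translation": the shift along the tool's x, y, z each as a share of 0.08 m, from -1 to 1, a list of three; "rotation": the turn, a rotation vector about the tool's x, y, z each as a share of 60 degrees, from -1 to 1, a list of three; "grip": the closure, from -1 (fully open) to 1 (shut), so that 0 is half open. In form: {"translation": [[x, y, z], ...], "rotation": [[rx, ry, rz], ...], "grip": [grip, ...]}. A call has 1 to 5 rows; each row is the pose to reach, as a shift and turn from the pose commanded when the call began, along the tool's axes at that moment; what a row does not reach only later rows make up. A row lasts 1/10 s, in which the tool goes at most 50 mm and 8.59 degrees, less where a joint would pass 70% of its speed; a pose out of reach is approached as far as the arm can. A call with a number of a shift or a turn outside -1 to 1 is refused whole. A call with a gripper value outside its range is refused whole. The fingers move at their own pace and stop on an object; the grip force is fixed at half the most. Time passes only in rows, so rows that repeat a pose let the fingers close. It gives the time, the measured TCP pose, the force and the opening at its end, in the units of the state.
- bot.read_state(): the state, without advancing time (a new reading comes with each control period).
- eyes.capture(name): name is "scene" or "top"; returns a dict with "image" (400x640x3 uint8, blue, green, red), "mtx" (3x3 intrinsics, pixels), "rvec" (rotation vector, rad) and "tvec" (3), from world to camera coordinates, as OpenCV has them. Camera axes: x right, y down, z forward; pixel columns grow to the right and rows downward; lengths in m; the calibration is good to about 2 mm. A picture is of the moment at which its call begins. There is no depth.
- bot.hand_in(): hands the job in, once; it reports no verdict.
Trained networks look in the newest picture that a camera, given by its name, has taken for a name from the list of things; names that differ only in an ending like _2 or _b are one class to them, and where a whole thing is asked for, a point or a joint stands for the part that bears it (a point fixed in the world has none). Each returns a list of dicts, best first, with "conf" (0 to 1); they miss things now and then, are a little off and sometimes report something else, mostly with a low value. They report only what shows in the picture. A call takes as long as a camera call. They do not tell look-alikes from the thing itself.
- models.recognise(camera, thing): "extent" ([left, top, right, bottom] as shares, 0 to 1, of the picture: columns of its width, rows of its height, round what is visible of it).
- models.spot_point(camera, thing): "point" ([column, row] as shares, 0 to 1, of the picture: columns of its width, rows of its height: a listed point, or the origin of a listed thing).
The state is a dict: "time_s": time; "joint_positions": joint angles; "qvel": joint speeds; "tau": joint torques, N m; "position": TCP position; "tcp_rot": TCP orientation; "force": force on the tool from outside, world axes, zero at the start; "moment": the same for the moment, N m; "opening": opening from 0.0 (shut) to 1.0 (fully open).
Only numpy, scipy, OpenCV 4.12 (cv2) and the standard library are available. Lean on these libraries where they do the work, as an engineer would, in place of code of your own. Each camera call takes 0.05 s, during which the arm holds its last target. There are 200 camera calls.

## Working session

There is one attempt and no reset: what is moved stays moved. The work goes in short steps, Python scripts to look and compute and a tool call to move; the robot and the scene stay as the last step left them, time stands still between calls to the robot, and variables do not carry over. Pictures are saved under pics/ and viewed, about 12 in all and at most 16, crops included, and the job is handed in when it is done.

Besides the shell and the picture viewer there is one more tool, called in YAML: its name, and indented under it one key for each argument. arm_command: Moves the arm, as the interface text tells. Shift numbers are shares of 0.08 m and turn numbers shares of 60 degrees, none past 1 either way. Its arguments: {"type":"object","properties":{"translation":{"type":"array"},"rotation":{"type":"array"},"grip":{"type":"array"}},"required":["translation","rotation","grip"]}

```bash
mkdir -p pics; python3 - <<'E'
from rig import bot,eyes,models
import cv2,numpy as np
s=bot.read_state();print(s['time_s'],s['position'],np.round(s['tcp_rot'],3),s['opening'],s['force'],bot.tip_extent)
names="wide_jar_mid slim_bottle_mid square_bottle_mid flat_bottle_mid cone_flask_mid dropper_bottle_mid pocket_wide pocket_slim pocket_square pocket_flat".split()
for c in("scene","top"):
    d=eyes.capture(c);cv2.imwrite(f"pics/{c}0.png",d['image'])
    R=cv2.Rodrigues(d['rvec'])[0];print(c,'cam at',-R.T@d['tvec'].ravel(),d['mtx'][0])
    for n in names:
        print(n,[(np.round(np.array(r['point'])*[640,400],1),round(r['conf'],2)) for r in models.spot_point(c,n)[:3]])
E
```

```text
0.0 [0.22200788 0.58350698 0.24359894] [[ 0.935 -0.001  0.356]
 [-0.356 -0.002  0.935]
 [-0.    -1.    -0.002]] 1.0007574616975299 [ 0.55029925 -0.09350567  0.10994662] 0.022
scene cam at [ 1.1993283  -0.69977131  0.8338834 ] [500.21885049   0.         331.33781804]
wide_jar_mid [(array([296.9, 273.2]), 0.91)]
slim_bottle_mid [(array([299.9, 210.9]), 0.76), (array([343.1, 194.1]), 0.69)]
square_bottle_mid [(array([342.8, 193.5]), 0.33)]
flat_bottle_mid [(array([343.6, 193.1]), 0.76), (array([297.7, 275.5]), 0.33)]
cone_flask_mid [(array([254.2, 299. ]), 0.56)]
dropper_bottle_mid [(array([258.1, 238. ]), 0.94), (array([250.1, 261.2]), 0.73), (array([241.6, 194.8]), 0.63)]
pocket_wide [(array([393.8, 174.6]), 0.79)]
pocket_slim [(array([450.6, 183.4]), 0.84), (array([397.6, 172.1]), 0.42)]
pocket_square [(array([420.1, 194.4]), 0.72)]
pocket_flat [(array([430.2, 164.3]), 0.62)]
top cam at [ 0.33557861 -0.02858036  0.98376114] [382.40407525   0.         315.02607155]
wide_jar_mid [(array([408.9, 132.1]), 0.7)]
slim_bottle_mid [(array([204. , 147.7]), 0.59), (array([360. , 199.6]), 0.54)]
square_bottle_mid []
flat_bottle_mid [(array([309.3, 190.2]), 0.67), (array([361.7, 201.2]), 0.24)]
cone_flask_mid [(array([453.9, 143.5]), 0.92)]
dropper_bottle_mid [(array([433. , 175.3]), 0.82), (array([393. , 263.5]), 0.68), (array([409. , 198.5]), 0.59)]
pocket_wide [(array([229. , 193.9]), 0.72)]
pocket_slim [(array([203.1, 149.6]), 0.92), (array([357.7, 201.2]), 0.62), (array([454.2, 141.9]), 0.17)]
pocket_square [(array([239.5, 152.3]), 0.74), (array([309.8, 186.8]), 0.66)]
pocket_flat [(array([189.5, 182.9]), 0.82)]
```

```bash
python3 - <<'E'
import cv2
a=cv2.imread('pics/top0.png')[90:310,150:500];cv2.imwrite('pics/top0c.png',cv2.resize(a,None,fx=2.28,fy=2.28,interpolation=cv2.INTER_CUBIC))
a=cv2.imread('pics/scene0.png')[120:340,200:500];cv2.imwrite('pics/scene0c.png',cv2.resize(a,None,fx=2.6,fy=2.6,interpolation=cv2.INTER_CUBIC))
E
```

```text
(no output)
```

View pics/top0c.png

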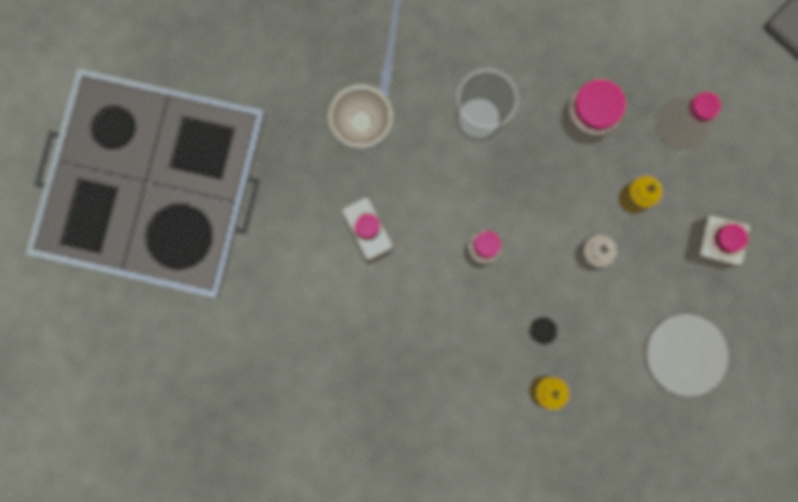

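View pics/scene0c.png

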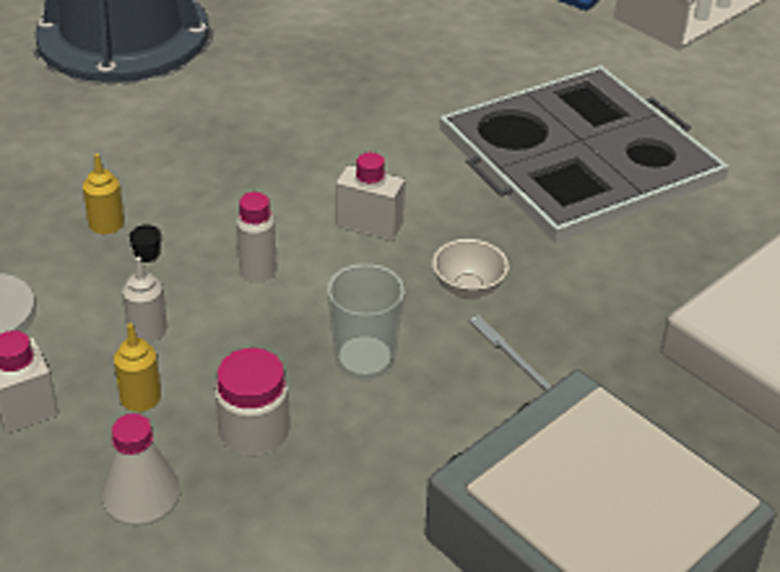

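Viewed 2 pictures. In the top crop the jar is at about (600,105), slim at (486,246), square at (725,240) and flat at (367,229). The white dropper is at (600,250), the cone at (690,120), and the carrier spans (30–262, 70–296). The pockets are slim at top-left, square at top-right, flat at bottom-left and wide at bottom-right. Next I'll fit the models precisely.

```bash
cat > vis.py <<'E'
import cv2,numpy as np
from scipy.optimize import minimize
UP=4
# name: body (dx,dy or dia), body h, cap dia, total h
B=dict(wide=((60,),50,54,70),slim=((36,),62,28,86),square=((46,46),56,31,78),flat=((62,32),58,27,82),
       cone=((62,),58,28,80),drop=((36,),62,14,86))
def ring(d,z,n=40):
    t=np.linspace(0,2*np.pi,n);return np.c_[d/2*np.cos(t),d/2*np.sin(t),0*t+z]/1000
def parts(n):
    b,h,c,H=B[n]
    if len(b)==1: body=np.r_[ring(b[0],0),ring(28 if n=='cone' else b[0],h if n!='slim' else h-3)]
    else: body=np.array([[sx*b[0]/2,sy*b[1]/2,z] for sx in(-1,1) for sy in(-1,1) for z in(0,h)])/1000
    return [body,np.r_[ring(c,h),ring(c,H)]]
def proj(P,d): return cv2.projectPoints(np.float64(P),d['rvec'],d['tvec'],d['mtx'],None)[0].reshape(-1,2)
def place(P,p,z0=0.):
    c,s=np.cos(p[2]),np.sin(p[2]);R=np.array([[c,-s,0],[s,c,0],[0,0,1]])
    return P@R.T+[p[0],p[1],z0]
def ground(uv,d,z):
    R=cv2.Rodrigues(d['rvec'])[0];C=-R.T@d['tvec'].ravel()
    v=R.T@np.linalg.solve(d['mtx'],[uv[0],uv[1],1]);return (C+v*(z-C[2])/v[2])
def mask(d,lo=1.22):
    im=d['image'].astype(float);b,g,r=im[...,0],im[...,1],im[...,2]
    pink=(r>1.5*g)&(r-g>40)&(b>g*1.1)
    v=im.max(2);white=(v>150)
    return pink,white
def sil(n,p,d,roi,z0):
    x0,y0,x1,y1=roi;m=np.zeros(((y1-y0)*UP,(x1-x0)*UP),np.uint8)
    for P in parts(n):
        q=(proj(place(P,p,z0),d)-[x0,y0]+.5)*UP-.5
        cv2.fillConvexPoly(m,cv2.convexHull(np.float32(q)).round().astype(np.int32),255)
    return cv2.GaussianBlur(m,(0,0),UP*.6).astype(float)/255
def fit(n,p0,ds,z0=0.,only=('scene','top')):
    T=[]
    for c in only:
        d=ds[c];q=proj(place(np.vstack(parts(n)),[p0[0],p0[1],0],z0),d)
        x0,y0=np.maximum(q.min(0).astype(int)-8,0);x1,y1=np.minimum(q.max(0).astype(int)+9,[640,400])
        pk,w=mask(d);m=(pk|w)[y0:y1,x0:x1].astype(np.uint8)
        m=cv2.resize(m*255,None,fx=UP,fy=UP,interpolation=cv2.INTER_LINEAR)/255.
        T.append((d,(x0,y0,x1,y1),m))
    def cost(p): return sum(np.abs(sil(n,p,d,r,z0)-m).sum()/m.sum() for d,r,m in T)
    best=None;yaws=[0] if len(B[n][0])==1 else np.radians(np.arange(-90,90,30) if n=='flat' else [-45,-20,0,20])
    for y in yaws:
        s=np.array([[0,0,0],[.006,0,0],[0,.006,0],[0,0,.3]])+[p0[0],p0[1],y]
        o=minimize(cost,s[0],method='Nelder-Mead',options=dict(initial_simplex=s,xatol=1e-4,fatol=1e-4))
        if best is None or o.fun<best.fun: best=o
    return best.x,best.fun,T
E
cat > m0.py <<'E'
from rig import eyes
import pickle
from vis import *
ds={c:eyes.capture(c) for c in("scene","top")};pickle.dump(ds,open('ds0.pkl','wb'))
crop=lambda u,v:(150+u/2.28,90+v/2.28)
g=dict(wide=(600,105,.07),slim=(488,244,.086),square=(732,238,.078),flat=(368,226,.082),cone=(706,106,.08),drop=(601,250,.07))
for n,(u,v,z) in g.items():
    p0=ground(crop(u,v),ds['top'],z)
    for only in (('scene','top'),('top',),('scene',)):
        p,f,T=fit(n,p0,ds,only=only);print(n,only,p0[:2].round(3),p[:2].round(4),np.degrees(p[2]).round(1),round(f,3))
d=ds['top'];cs=[(80,71),(262,111),(215,296),(28,254)]
W=np.array([ground(crop(*c),d,.017) for c in cs]);print(W.round(4),np.linalg.norm(W-np.roll(W,-1,0),axis=1))
cx=W.mean(0)
# dark pockets
g=d['image'].max(2)
m=np.uint8(g<55)*255
n,l,st,ce=cv2.connectedComponentsWithStats(m)
for i in range(1,n):
    if 100<st[i,4]<2000 and ce[i,0]<260: print(ce[i].round(1),st[i,4],ground(ce[i],d,.009).round(4),cv2.minAreaRect(cv2.findContours(np.uint8(l==i),0,2)[0][0]))
E
python3 m0.py
```

```text
wide ('scene', 'top') [ 0.596 -0.27 ] [ 0.6004 -0.2719] 10.5 1.404
wide ('top',) [ 0.596 -0.27 ] [ 0.6023 -0.2738] -0.1 0.585
wide ('scene',) [ 0.596 -0.27 ] [ 0.5644 -0.2465] 103.0 0.626
slim ('scene', 'top') [ 0.444 -0.145] [ 0.4455 -0.145 ] 12.6 2.594
slim ('top',) [ 0.444 -0.145] [ 0.4475 -0.146 ] -5.0 0.922
slim ('scene',) [ 0.444 -0.145] [ 0.3879 -0.1033] -77.1 0.983
square ('scene', 'top') [ 0.45  -0.402] [ 0.4523 -0.4038] -20.1 1.975
square ('top',) [ 0.45  -0.402] [ 0.4536 -0.4097] 10.4 0.865
square ('scene',) [ 0.45  -0.402] [ 0.4023 -0.3866] -16.0 0.308
flat ('scene', 'top') [ 0.464 -0.02 ] [ 0.4661 -0.019 ] 28.0 2.311
flat ('top',) [ 0.464 -0.02 ] [ 0.4675 -0.019 ] 24.9 0.32
flat ('scene',) [ 0.464 -0.02 ] [0.4038 0.0366] -43.7 0.945
cone ('scene', 'top') [ 0.592 -0.38 ] [ 0.595  -0.3831] 4.4 3.516
cone ('top',) [ 0.592 -0.38 ] [ 0.6017 -0.3896] -0.2 2.856
cone ('scene',) [ 0.592 -0.38 ] [ 0.5932 -0.3814] 21.0 0.613
drop ('scene', 'top') [ 0.439 -0.266] [ 0.4493 -0.28  ] -2.7 3.533
drop ('top',) [ 0.439 -0.266] [ 0.4405 -0.2663] 12.5 1.427
drop ('scene',) [ 0.439 -0.266] 
[... 259 characters left out ...]
8] 104 [0.6872 0.5011 0.009 ] ((113.97502899169922, 109.83598327636719), (32.98334503173828, 3.166940689086914), 57.38076400756836)
[199.3 145.7] 235 [0.5894 0.2724 0.009 ] ((199.50003051757812, 145.50001525878906), (15.55634880065918, 16.970561981201172), 45.0)
[238.2 154.6] 458 [0.5654 0.1705 0.009 ] ((238.20590209960938, 154.67648315429688), (21.585668563842773, 21.585670471191406), 14.03624439239502)
[188.8 184.5] 449 [0.4872 0.2963 0.009 ] ((188.8235321044922, 184.2058868408203), (16.24988555908203, 28.134132385253906), 14.03624439239502)
[228.1 193.3] 585 [0.4639 0.1944 0.009 ] ((228.0, 193.5), (27.0, 26.0), 90.0)
[  7.6 319. ] 556 [0.152 0.732 0.009] ((12.0, 324.0), (24.0, 46.0), 0.0)
```

```bash
cat > m1.py <<'E'
import pickle
from vis import *
import vis
ds=pickle.load(open('ds0.pkl','rb'))
p=ds['top']['image'];s=ds['scene']['image']
print('top flat face',p[186,305],'sq',p[194,461],'jar',p[142,400],'slim',p[202,358],'bench',p[215,330],'scene flat',s[200,336],'slim',s[215,297],'sq',s[272,205],'jar',s[285,296],'bench',s[230,330])
g=dict(wide=(.596,-.27),slim=(.444,-.145),square=(.45,-.402),flat=(.464,-.02),cone=(.592,-.38))
for n,xy in g.items():
    C={}
    for c,d in ds.items():
        pk=np.uint8(mask(d)[0]);k,l,st,ce=cv2.connectedComponentsWithStats(pk)
        H=B[n][3];tgt=proj([[*xy,H/1000-.008]],d)[0]
        i=1+np.argmin(np.linalg.norm(ce[1:]-tgt,axis=1));C[c]=ce[i],st[i,4]
    # fit x,y,cap bottom zb by centroid of hull
    from scipy.optimize import least_squares
    def hc(q,d):
        H=B[n][3];P=np.r_[ring(B[n][2],q[2]*1000),ring(B[n][2],H)]+[q[0],q[1],0]
        h=np.float32(cv2.convexHull(np.float32(proj(P,d))));m=cv2.moments(h);return np.array([m['m10']/m['m00'],m['m01']/m['m00']])
    def r(q): return np.concatenate([hc(q,d)-C[c][0] for c,d in ds.items()])
    o=least_squares(r,[*xy,.06],x_scale=[.01,.01,.01]);print(n,[(C[c][0].round(1),C[c][1]) for c in ds],o.x.round(4),r(o.x).round(2))
E
python3 m1.py
```

```text
top flat face [167 167 177] sq [146 159 166] jar [ 86  95 100] slim [115 125 134] bench [118 128 125] scene flat [110 121 125] slim [112 124 128] sq [110 121 125] jar [112 124 129] bench [113 124 121]
wide [(array([296.1, 265. ]), np.int32(494)), (array([412.9, 135.3]), np.int32(397))] [ 0.6005 -0.2719  0.0517] [-0. -0. -0. -0.]
slim [(array([297.4, 199.5]), np.int32(128)), (array([363.4, 196.6]), np.int32(114))] [ 0.4457 -0.1448  0.0648] [0.18 0.06 0.08 0.11]
square [(array([204.3, 254.6]), np.int32(199)), (array([470.6, 194. ]), np.int32(141))] [ 0.4525 -0.4045  0.0571] [-0.05 -0.01 -0.06 -0.03]
flat [(array([341.9, 184.1]), np.int32(113)), (array([310.8, 188.8]), np.int32(92))] [ 0.4657 -0.0189  0.0586] [ 0.12 -0.02  0.05  0.09]
cone [(array([250.2, 286.5]), np.int32(206)), (array([459. , 136.1]), np.int32(137))] [ 0.5948 -0.3824  0.063 ] [0.06 0.01 0.07 0.04]
```

```bash
cat > m2.py <<'E'
import pickle
from vis import *
ds=pickle.load(open('ds0.pkl','rb'));d=ds['top']
pk,_=mask(d);w=d['image'].max(2)>145
for n,(x,y) in dict(square=(.4525,-.4045),flat=(.4657,-.0189)).items():
    b,h,c,H=B[n];h/=1000
    m=np.uint8(pk|w);u,v=proj([[x,y,h]],d)[0]
    k,l=cv2.connectedComponents(m);P=np.argwhere(l==l[int(v),int(u)])[:,::-1]
    G=np.array([ground(q,d,h)[:2] for q in P]);
    R=cv2.minAreaRect(np.float32(G*1000));print(n,R)
    best=[]
    for yaw in np.arange(-90,90,1.):
        t=np.radians(yaw);F=np.array([[sx*b[0],sy*b[1],0] for sx,sy in((-1,-1),(-1,1),(1,1),(1,-1))])/2000
        best_c=0
        for off in [(i,j) for i in(-2,-1,0,1,2) for j in(-2,-1,0,1,2)]:
            q=(proj(place(F,[x+off[0]/1e3,y+off[1]/1e3,t],h),d)+.5)*8-.5
            M=np.zeros((3200,5120),np.uint8) if 0 else None
            o=np.array([u-25,v-25])*8;A=np.zeros((400,400),np.uint8);cv2.fillConvexPoly(A,(q-o).round().astype(np.int32),1)
            yy,xx=np.mgrid[0:400,0:400];mi=m[((yy+o[1]+.5)/8).astype(int),((xx+o[0]+.5)/8).astype(int)]
            s=(A&mi).sum()/(A|mi).sum();best.append((s,yaw,off))
    best.sort(reverse=True);print([(round(a,3),b_,o_) for a,b_,o_ in best[:6]])
for nm,(u,v,z) in dict(drop=(601,250,.065),yel1=(647,190,.065),yel2=(553,393,.065),beaker=(487,98,.09),basin=(360,115,.035),disc=(688,355,.0),stop=(543,330,.015)).items():
    print(nm,ground((150+u/2.28,90+v/2.28),d,z).round(3))
E
python3 m2.py
```

```text
square ((451.8387756347656, -403.6126403808594), (45.680519104003906, 44.1392936706543), 75.54594421386719)
[(np.float64(0.868), np.float64(75.0), (-1, 1)), (np.float64(0.868), np.float64(-15.0), (-1, 1)), (np.float64(0.868), np.float64(75.0), (0, 1)), (np.float64(0.868), np.float64(-15.0), (0, 1)), (np.float64(0.866), np.float64(74.0), (-1, 1)), (np.float64(0.866), np.float64(-16.0), (-1, 1))]
flat ((466.48785400390625, -18.523319244384766), (60.7075080871582, 30.71525764465332), 26.320362091064453)
[(np.float64(0.899), np.float64(27.0), (1, 1)), (np.float64(0.897), np.float64(26.0), (1, 0)), (np.float64(0.897), np.float64(26.0), (1, 1)), (np.float64(0.895), np.float64(26.0), (0, 0)), (np.float64(0.895), np.float64(27.0), (1, 0)), (np.float64(0.895), np.float64(27.0), (0, 0))]
drop [ 0.44  -0.267  0.065]
yel1 [ 0.504 -0.319  0.065]
yel2 [ 0.29  -0.212  0.065]
beaker [ 0.598 -0.146  0.09 ]
basin [ 0.595 -0.011  0.035]
disc [ 0.328 -0.378  0.   ]
stop [ 0.356 -0.213  0.015]
```

```bash
cat > plan.py <<'E'
import sys,numpy as np
from scipy.spatial.transform import Rotation as Ro
from rig import bot
s=bot.read_state();p=np.array(s['position']);R=np.array(s['tcp_rot'])
print('t',round(s['time_s'],2),'pos',p.round(4),'theta',np.degrees(np.arctan2(R[1,2],R[0,2])).round(2),'tilt',R[2].round(3),'F',np.round(s['force'],1),'open',round(s['opening'],3),'j',np.round(s['joint_positions'],0))
def goal(th):
    t=np.radians(th);z=np.array([np.cos(t),np.sin(t),0]);y=np.array([0,0,-1.]);return np.c_[np.cross(y,z),y,z]
for w in sys.argv[1:]:
    x,y,z,th=map(float,w.split(','));t=np.array([x,y,z]);G=goal(th)
    n=1
    dr=Ro.from_matrix(R.T@G).as_rotvec()
    n=max(int(np.ceil(np.abs(t-p).max()/.075)),int(np.ceil(np.degrees(np.linalg.norm(dr))/25)),1)
    while 1:
        q,Q,out=p.copy(),R.copy(),[]
        for i in range(n):
            tr=Q.T@((t-q)/(n-i))/.08;rv=Ro.from_matrix(Q.T@G).as_rotvec()/(n-i)/np.radians(60)
            tr=tr.round(2);rv=rv.round(3);out.append((tr,rv))
            q=q+Q@tr*.08;Q=Q@Ro.from_rotvec(rv*np.radians(60)).as_matrix()
        if max(np.abs(o[0]).max() for o in out)<=1: break
        n+=1
    for a,b in out: print(a.tolist(),b.tolist())
    print('->',q.round(4));p,R=q,Q
E
python3 plan.py .466,-.0186,.16,116.5 .466,-.0186,.048,116.5
```

```text
t 1.2 pos [0.2224 0.5841 0.2445] theta 69.16 tilt [-0. -1. -0.] F [ 0.5 -0.1 -0.9] open 0.997 j [ 59.  30.  82.   0.  68. -10.]
[0.61, 0.12, -0.66] [0.0, -0.088, -0.0]
[0.55, 0.12, -0.72] [0.0, -0.088, -0.0]
[0.48, 0.12, -0.76] [0.0, -0.088, -0.0]
[0.41, 0.12, -0.8] [0.0, -0.088, -0.0]
[0.34, 0.12, -0.84] [0.0, -0.087, -0.0]
[0.26, 0.11, -0.87] [0.0, -0.088, -0.0]
[0.17, 0.12, -0.89] [0.0, -0.087, -0.0]
[0.1, 0.11, -0.9] [0.0, -0.088, -0.0]
[0.01, 0.12, -0.9] [0.0, -0.087, -0.0]
-> [ 0.4661 -0.0188  0.1597]
[0.0, 0.7, 0.0] [0.0, -0.0, -0.0]
[0.0, 0.7, 0.0] [0.0, -0.0, -0.0]
-> [ 0.4661 -0.0188  0.0477]
```

arm_command:
  translation:
    - [0.3,0.06,-0.33]
    - [0.61,0.12,-0.66]
  rotation:
    - [0,-0.044,0]
    - [0,-0.088,0]
  grip: [-1,-1]

```text
time_s: 1.4
position: [0.2492, 0.5174, 0.2349]
tcp_rot: [[0.964, 0.001, 0.264], [-0.264, 0.001, 0.964], [0.001, -1.0, 0.001]]
force: [0.8, 0.1, -0.3]
opening: 0.998
```

arm_command:
  translation:
    - [0.28,0.06,-0.36]
    - [0.55,0.12,-0.72]
  rotation:
    - [0,-0.044,0]
    - [0,-0.088,0]
  grip: [-1,-1]

```text
time_s: 1.6
position: [0.2765, 0.449, 0.2253]
tcp_rot: [[0.984, 0.001, 0.176], [-0.176, 0.0, 0.984], [0.001, -1.0, 0.0]]
force: [1.2, 0.2, -0.8]
opening: 0.996
```

arm_command:
  translation:
    - [0.24,0.06,-0.38]
    - [0.48,0.12,-0.76]
  rotation:
    - [0,-0.044,0]
    - [0,-0.088,0]
  grip: [-1,-1]

```text
time_s: 1.8
position: [0.3035, 0.3822, 0.2158]
tcp_rot: [[0.996, 0.001, 0.085], [-0.085, 0.0, 0.996], [0.001, -1.0, 0.001]]
force: [0.0, -0.0, -0.5]
opening: 1.0
```

arm_command:
  translation:
    - [0.2,0.06,-0.4]
    - [0.41,0.12,-0.8]
  rotation:
    - [0,-0.044,0]
    - [0,-0.088,0]
  grip: [-1,-1]

```text
time_s: 2.0
position: [0.3306, 0.3156, 0.2063]
tcp_rot: [[1.0, 0.001, -0.007], [0.007, 0.0, 1.0], [0.001, -1.0, 0.0]]
force: [0.3, -0.3, 0.3]
opening: 1.0
```

arm_command:
  translation:
    - [0.17,0.06,-0.42]
    - [0.34,0.12,-0.84]
  rotation:
    - [0,-0.044,0]
    - [0,-0.087,0]
  grip: [-1,-1]

```text
time_s: 2.2
position: [0.3583, 0.2485, 0.1967]
tcp_rot: [[0.995, 0.001, -0.098], [0.098, 0.0, 0.995], [0.001, -1.0, 0.0]]
force: [-0.8, -0.7, 0.3]
opening: 0.996
```

arm_command:
  translation:
    - [0.13,0.05,-0.43]
    - [0.26,0.11,-0.87]
  rotation:
    - [0,-0.044,0]
    - [0,-0.088,0]
  grip: [-1,-1]

```text
time_s: 2.4
position: [0.3858, 0.1812, 0.1879]
tcp_rot: [[0.982, 0.001, -0.189], [0.189, 0.0, 0.982], [0.001, -1.0, -0.0]]
force: [1.3, -0.2, -0.2]
opening: 1.001
```

arm_command:
  translation:
    - [0.08,0.06,-0.45]
    - [0.17,0.12,-0.89]
  rotation:
    - [0,-0.044,0]
    - [0,-0.087,0]
  grip: [-1,-1]

```text
time_s: 2.6
position: [0.4124, 0.1136, 0.1782]
tcp_rot: [[0.961, 0.001, -0.277], [0.277, 0.0, 0.961], [0.001, -1.0, -0.0]]
force: [0.8, -1.1, 1.0]
opening: 0.994
```

arm_command:
  translation:
    - [0.05,0.05,-0.45]
    - [0.1,0.11,-0.9]
  rotation:
    - [0,-0.044,0]
    - [0,-0.088,0]
  grip: [-1,-1]

```text
time_s: 2.8
position: [0.44, 0.0465, 0.1695]
tcp_rot: [[0.931, 0.001, -0.364], [0.364, -0.0, 0.931], [0.001, -1.0, -0.0]]
force: [1.6, 0.6, -0.3]
opening: 1.0
```

arm_command:
  translation:
    - [0,0.06,-0.45]
    - [0.01,0.12,-0.9]
    - [0.01,0.12,-0.9]
    - [0.01,0.12,-0.9]
  rotation:
    - [0,-0.044,0]
    - [0,-0.087,0]
    - [0,-0.087,0]
    - [0,-0.087,0]
  grip: [-1,-1,-1,-1]

```text
time_s: 3.2
position: [0.4662, -0.0194, 0.1597]
tcp_rot: [[0.896, -0.0, -0.444], [0.444, 0.0, 0.896], [-0.0, -1.0, 0.001]]
force: [-0.2, -0.0, -0.1]
opening: 1.002
```

```bash
python3 plan.py .466,-.0186,.048,116.5
```

```text
t 3.2 pos [ 0.4662 -0.0194  0.1597] theta 116.35 tilt [-0.    -1.     0.001] F [-0.2 -0.  -0.1] open 1.002 j [ -16.   26.  109.    0.   45. -133.]
[0.0, 0.7, 0.0] [-0.0, -0.001, -0.0]
[0.0, 0.7, 0.01] [-0.001, -0.001, -0.0]
-> [ 0.4658 -0.0186  0.0477]
```

arm_command:
  translation:
    - [0,0.35,0]
    - [0,0.7,0]
  rotation:
    - [0,0,0]
    - [0,0,0]
  grip: [-1,-1]

```text
time_s: 3.4
position: [0.4662, -0.0177, 0.1041]
tcp_rot: [[0.895, 0.002, -0.447], [0.447, -0.0, 0.895], [0.002, -1.0, -0.001]]
force: [-0.5, -0.5, -0.3]
opening: 1.0
```

arm_command:
  translation:
    - [0,0.35,0]
    - [0,0.6,0]
    - [0,0.7,0]
    - [0,0.7,0]
  rotation:
    - [0,0,0]
    - [0,0,0]
    - [0,0,0]
    - [0,0,0]
  grip: [-1,-1,-1,-1]

```text
time_s: 3.8
position: [0.4651, -0.0176, 0.0472]
tcp_rot: [[0.894, -0.003, -0.447], [0.447, 0.001, 0.894], [-0.002, -1.0, 0.002]]
force: [-0.8, 0.8, -0.0]
opening: 1.0
```

arm_command:
  translation:
    - [0,0,0]
    - [0,0,0]
    - [0,0,0]
    - [0,0,0]
    - [0,0,0]
  rotation:
    - [0,0,0]
    - [0,0,0]
    - [0,0,0]
    - [0,0,0]
    - [0,0,0]
  grip: [1,1,1,1,1]

```text
time_s: 4.3
position: [0.4663, -0.0189, 0.0482]
tcp_rot: [[0.895, 0.001, -0.446], [0.446, -0.0, 0.895], [0.001, -1.0, -0.001]]
force: [0.3, 0.3, -0.5]
opening: 0.63
```

arm_command:
  translation:
    - [0,0,0]
    - [0,0,0]
    - [0,0,0]
    - [0,0,0]
    - [0,0,0]
  rotation:
    - [0,0,0]
    - [0,0,0]
    - [0,0,0]
    - [0,0,0]
    - [0,0,0]
  grip: [1,1,1,1,1]

```text
time_s: 4.8
position: [0.4661, -0.0188, 0.0477]
tcp_rot: [[0.895, -0.0, -0.446], [0.446, 0.0, 0.895], [-0.0, -1.0, 0.0]]
force: [-0.3, -0.2, 1.0]
opening: 0.366
```

```bash
python3 plan.py .466,-.0186,.19,116.5 .486,.294,.19,76.8 .486,.294,.059,76.8
```

```text
t 4.8 pos [ 0.4661 -0.0188  0.0477] theta 116.49 tilt [-0. -1.  0.] F [-0.3 -0.2  1. ] open 0.366 j [ -16.   39.  113.   -0.   28. -133.]
[0.0, -0.89, 0.0] [-0.0, -0.0, -0.0]
[0.0, -0.89, 0.0] [-0.0, -0.0, -0.0]
-> [ 0.4661 -0.0188  0.1901]
[0.39, 0.0, 0.68] [-0.0, 0.132, -0.0]
[0.3, 0.0, 0.72] [-0.0, 0.132, -0.0]
[0.19, 0.0, 0.76] [-0.0, 0.133, -0.0]
[0.09, 0.0, 0.78] [-0.0, 0.132, -0.0]
[-0.02, 0.0, 0.79] [0.0, 0.133, -0.0]
-> [0.4863 0.2944 0.1901]
[-0.0, 0.82, -0.0] [0.0, -0.0, -0.0]
[-0.0, 0.82, -0.01] [0.0, -0.0, -0.0]
-> [0.4861 0.2936 0.0589]
```

arm_command:
  translation:
    - [0,0,0]
    - [0,0,0]
    - [0,-0.3,0]
    - [0,-0.6,0]
    - [0,-0.89,0]
  rotation:
    - [0,0,0]
    - [0,0,0]
    - [0,0,0]
    - [0,0,0]
    - [0,0,0]
  grip: [1,1,1,1,1]

```text
time_s: 5.3
position: [0.4657, -0.0187, 0.1195]
tcp_rot: [[0.895, -0.001, -0.446], [0.446, 0.0, 0.895], [-0.001, -1.0, 0.001]]
force: [0.2, -1.2, -0.3]
opening: 0.368
```

arm_command:
  translation:
    - [0,-0.3,0]
    - [0,-0.6,0]
    - [0,-0.89,0]
  rotation:
    - [0,0,0]
    - [0,0,0]
    - [0,0,0]
  grip: [1,1,1]

```text
time_s: 5.6
position: [0.4657, -0.0186, 0.191]
tcp_rot: [[0.895, -0.0, -0.446], [0.446, 0.0, 0.895], [-0.0, -1.0, 0.0]]
force: [-0.6, -0.3, -0.6]
opening: 0.366
```

arm_command:
  translation:
    - [0.13,0,0.23]
    - [0.26,0,0.45]
    - [0.39,0,0.68]
  rotation:
    - [0,0.044,0]
    - [0,0.088,0]
    - [0,0.132,0]
  grip: [1,1,1]

```text
time_s: 5.9
position: [0.4695, 0.0444, 0.1903]
tcp_rot: [[0.949, 0.0, -0.316], [0.316, 0.0, 0.949], [0.0, -1.0, -0.0]]
force: [-0.1, 0.3, -0.5]
opening: 0.36
```

arm_command:
  translation:
    - [0.1,0,0.24]
    - [0.2,0,0.48]
    - [0.3,0,0.72]
  rotation:
    - [0,0.044,0]
    - [0,0.088,0]
    - [0,0.132,0]
  grip: [1,1,1]

```text
time_s: 6.2
position: [0.4737, 0.1069, 0.1899]
tcp_rot: [[0.983, -0.001, -0.183], [0.183, 0.0, 0.983], [-0.001, -1.0, 0.0]]
force: [-0.1, 0.2, -0.6]
opening: 0.362
```

arm_command:
  translation:
    - [0.06,0,0.25]
    - [0.13,0,0.5]
    - [0.19,0,0.76]
  rotation:
    - [0,0.044,0]
    - [0,0.088,0]
    - [0,0.133,0]
  grip: [1,1,1]

```text
time_s: 6.5
position: [0.4775, 0.1694, 0.1899]
tcp_rot: [[0.999, -0.001, -0.045], [0.045, -0.0, 0.999], [-0.001, -1.0, -0.0]]
force: [0.3, -0.3, -1.4]
opening: 0.364
```

arm_command:
  translation:
    - [0.03,0,0.26]
    - [0.06,0,0.52]
    - [0.09,0,0.78]
  rotation:
    - [0,0.044,0]
    - [0,0.088,0]
    - [0,0.132,0]
  grip: [1,1,1]

```text
time_s: 6.8
position: [0.4816, 0.2321, 0.1898]
tcp_rot: [[0.996, -0.001, 0.093], [-0.093, -0.0, 0.996], [-0.001, -1.0, -0.0]]
force: [-0.5, -0.8, -0.8]
opening: 0.364
```

arm_command:
  translation:
    - [-0.01,0,0.26]
    - [-0.01,0,0.52]
    - [-0.02,0,0.79]
    - [-0.02,0,0.79]
    - [-0.02,0,0.79]
  rotation:
    - [0,0.044,0]
    - [0,0.088,0]
    - [0,0.133,0]
    - [0,0.133,0]
    - [0,0.133,0]
  grip: [1,1,1,1,1]

```text
time_s: 7.3
position: [0.4856, 0.2943, 0.1897]
tcp_rot: [[0.974, -0.001, 0.227], [-0.227, -0.001, 0.974], [-0.001, -1.0, -0.001]]
force: [-0.8, -0.3, -0.8]
opening: 0.362
```

```bash
python3 plan.py .486,.2935,.059,76.8; python3 - <<'E'
from rig import eyes
import cv2,numpy as np
a=eyes.capture('top')['image'][90:250,130:370];b=eyes.capture('scene')['image'][100:260,280:520]
cv2.imwrite('pics/p1.png',cv2.resize(np.vstack([a,b]),None,fx=1.8,fy=1.8,interpolation=cv2.INTER_CUBIC))
E
```

```text
t 7.3 pos [0.4856 0.2943 0.1897] theta 76.88 tilt [-0.001 -1.    -0.001] F [-0.8 -0.3 -0.8] open 0.362 j [ 20.  30.  93.  -0.  57. -57.]
[0.0, 0.82, -0.0] [0.001, 0.001, -0.0]
[0.01, 0.81, -0.01] [0.0, 0.0, -0.001]
-> [0.4861 0.2933 0.0593]
```

View pics/p1.png

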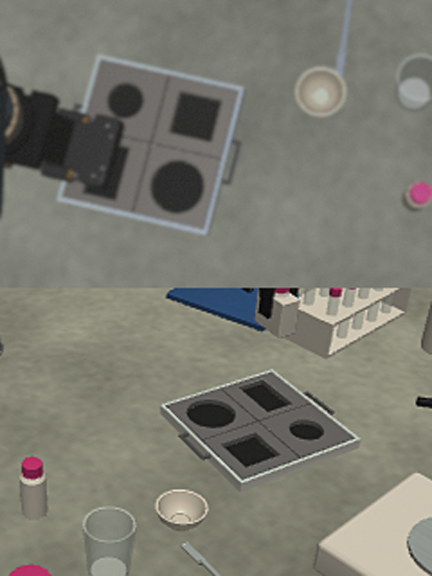

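Picture 3 shows the gripper above the oblong pocket (top view about (90,150)) with the flat bottle held upright. I'll lower it now.

arm_command:
  translation:
    - [0,0.27,0]
    - [0,0.55,0]
    - [0,0.82,0]
  rotation:
    - [0,0,0]
    - [0,0,0]
    - [0,0,0]
  grip: [1,1,1]

```text
time_s: 7.7
position: [0.4864, 0.2933, 0.1241]
tcp_rot: [[0.973, 0.0, 0.23], [-0.23, -0.0, 0.973], [0.0, -1.0, -0.0]]
force: [0.4, -0.8, -1.0]
opening: 0.362
```

arm_command:
  translation:
    - [0,0.27,0]
    - [0,0.55,0]
    - [0,0.75,0]
    - [0,0.82,0]
    - [0,0.82,0]
  rotation:
    - [0,0,0]
    - [0,0,0]
    - [0,0,0]
    - [0,0,0]
    - [0,0,0]
  grip: [1,1,1,1,1]

```text
time_s: 8.2
position: [0.4859, 0.2935, 0.0583]
tcp_rot: [[0.973, -0.002, 0.23], [-0.23, -0.001, 0.973], [-0.002, -1.0, -0.001]]
force: [0.0, 0.3, 0.0]
opening: 0.37
```

arm_command:
  translation:
    - [0,0.02,0]
    - [0,0.02,0]
    - [0,0.02,0]
  rotation:
    - [0,0,0]
    - [0,0,0]
    - [0,0,0]
  grip: [1,1,1]

```text
time_s: 8.5
position: [0.4868, 0.2945, 0.0582]
tcp_rot: [[0.973, 0.002, 0.229], [-0.229, 0.001, 0.973], [0.001, -1.0, 0.001]]
force: [0.2, 0.7, -0.1]
opening: 0.368
```

```bash
python3 plan.py
```

```text
t 8.5 pos [0.4868 0.2945 0.0582] theta 76.78 tilt [ 0.001 -1.     0.001] F [ 0.2  0.7 -0.1] open 0.368 j [ 20.  42.  98.  -0.  40. -57.]
```

arm_command:
  translation:
    - [0,0,0]
    - [0,0,0]
    - [0,0,0]
    - [0,0,0]
    - [0,0,0]
  rotation:
    - [0,0,0]
    - [0,0,0]
    - [0,0,0]
    - [0,0,0]
    - [0,0,0]
  grip: [-1,-1,-1,-1,-1]

```text
time_s: 9.0
position: [0.4863, 0.2944, 0.0574]
tcp_rot: [[0.973, 0.0, 0.229], [-0.229, -0.0, 0.973], [0.0, -1.0, -0.0]]
force: [-0.5, -0.3, -0.1]
opening: 0.732
```

arm_command:
  translation:
    - [0,0,0]
    - [0,0,0]
    - [0,0,0]
    - [0,0,0]
    - [0,0,0]
  rotation:
    - [0,0,0]
    - [0,0,0]
    - [0,0,0]
    - [0,0,0]
    - [0,0,0]
  grip: [-1,-1,-1,-1,-1]

```text
time_s: 9.5
position: [0.4863, 0.2944, 0.0573]
tcp_rot: [[0.973, -0.0, 0.229], [-0.229, -0.0, 0.973], [-0.0, -1.0, -0.0]]
force: [0.6, 0.0, 0.3]
opening: 0.998
```

arm_command:
  translation:
    - [0,-0.3,0]
    - [0,-0.6,0]
    - [0,-0.9,0]
  rotation:
    - [0,0,0]
    - [0,0,0]
    - [0,0,0]
  grip: [-1,-1,-1]

```text
time_s: 9.8
position: [0.486, 0.2943, 0.1299]
tcp_rot: [[0.973, -0.001, 0.229], [-0.229, -0.0, 0.973], [-0.001, -1.0, -0.001]]
force: [0.6, 0.5, 0.4]
opening: 0.998
```

arm_command:
  translation:
    - [0,-0.4,0]
    - [0,-0.8,0]
    - [0,-0.8,0]
  rotation:
    - [0,0,0]
    - [0,0,0]
    - [0,0,0]
  grip: [-1,-1,-1]

```text
time_s: 10.1
position: [0.489, 0.2955, 0.1978]
tcp_rot: [[0.973, 0.009, 0.229], [-0.229, 0.003, 0.974], [0.008, -1.0, 0.005]]
force: [0.8, 0.3, -0.2]
opening: 0.999
```

```bash
python3 plan.py .4457,-.1448,.16,76.8 .4457,-.1448,.048,76.8
```

```text
t 10.1 pos [0.489  0.2955 0.1978] theta 76.79 tilt [ 0.008 -1.     0.005] F [ 0.8  0.3 -0.2] open 0.999 j [ 20.  29.  93.   0.  57. -57.]
[0.12, 0.07, -0.91] [-0.001, -0.0, 0.001]
[0.12, 0.08, -0.91] [-0.001, -0.0, 0.001]
[0.12, 0.08, -0.92] [-0.001, -0.0, 0.001]
[0.12, 0.08, -0.91] [-0.001, -0.0, 0.002]
[0.12, 0.08, -0.92] [-0.001, -0.0, 0.001]
[0.13, 0.07, -0.91] [-0.0, -0.0, 0.002]
-> [ 0.4458 -0.1446  0.1601]
[-0.0, 0.7, -0.0] [-0.0, -0.0, -0.0]
[-0.0, 0.7, -0.0] [-0.0, -0.0, -0.0]
-> [ 0.4458 -0.1446  0.0481]
```

arm_command:
  translation:
    - [0.06,0.03,-0.45]
    - [0.127,0.07,-0.91]
  rotation:
    - [0,0,0]
    - [0,0,0]
  grip: [-1,-1]

```text
time_s: 10.3
position: [0.4791, 0.2211, 0.1874]
tcp_rot: [[0.974, 0.001, 0.226], [-0.226, -0.0, 0.974], [0.001, -1.0, 0.0]]
force: [-0.1, 0.0, -0.6]
opening: 0.998
```

arm_command:
  translation:
    - [0.06,0.03,-0.45]
    - [0.127,0.07,-0.91]
  rotation:
    - [0,0,0]
    - [0,0,0]
  grip: [-1,-1]

```text
time_s: 10.5
position: [0.4718, 0.1468, 0.1813]
tcp_rot: [[0.974, -0.001, 0.228], [-0.228, -0.0, 0.974], [-0.001, -1.0, -0.0]]
force: [0.2, 0.2, 0.1]
opening: 0.999
```

arm_command:
  translation:
    - [0.06,0.03,-0.45]
    - [0.127,0.07,-0.91]
  rotation:
    - [0,0,0]
    - [0,0,0]
  grip: [-1,-1]

```text
time_s: 10.7
position: [0.4651, 0.0736, 0.1758]
tcp_rot: [[0.974, -0.001, 0.228], [-0.228, 0.0, 0.974], [-0.001, -1.0, -0.0]]
force: [-0.6, 0.4, 0.0]
opening: 0.999
```

arm_command:
  translation:
    - [0.06,0.03,-0.45]
    - [0.127,0.07,-0.91]
  rotation:
    - [0,0,0]
    - [0,0,0]
  grip: [-1,-1]

```text
time_s: 10.9
position: [0.4584, 0.0004, 0.1702]
tcp_rot: [[0.974, -0.001, 0.229], [-0.229, 0.0, 0.974], [-0.001, -1.0, 0.0]]
force: [0.5, -0.4, 0.7]
opening: 0.994
```

arm_command:
  translation:
    - [0.06,0.03,-0.45]
    - [0.127,0.07,-0.91]
  rotation:
    - [0,0,0]
    - [0,0,0]
  grip: [-1,-1]

```text
time_s: 11.1
position: [0.4516, -0.0728, 0.1646]
tcp_rot: [[0.973, -0.001, 0.229], [-0.229, 0.001, 0.973], [-0.001, -1.0, 0.0]]
force: [0.2, 0.1, 0.2]
opening: 1.001
```

arm_command:
  translation:
    - [0.06,0.03,-0.45]
    - [0.127,0.07,-0.91]
    - [0.127,0.07,-0.91]
    - [0.127,0.07,-0.91]
  rotation:
    - [0,0,0]
    - [0,0,0]
    - [0,0,0]
    - [0,0,0]
  grip: [-1,-1,-1,-1]

```text
time_s: 11.5
position: [0.445, -0.1451, 0.159]
tcp_rot: [[0.973, -0.002, 0.231], [-0.231, 0.001, 0.973], [-0.002, -1.0, 0.001]]
force: [0.1, -0.1, 0.0]
opening: 1.001
```

```bash
cat > look.py <<'E'
# pose of bottles from pink caps (both cameras), z0 = base height
import sys
from vis import *
from rig import eyes
from scipy.optimize import least_squares
CB=dict(wide=.0517,slim=.0648,square=.0571,flat=.0586,cone=.063)
ds={c:eyes.capture(c) for c in("scene","top")}
for a in sys.argv[1:]:
    n,x,y,z0=a.split(',');x,y,z0=map(float,(x,y,z0));H=B[n][3]/1000;C={}
    for c,d in ds.items():
        k,l,st,ce=cv2.connectedComponentsWithStats(np.uint8(mask(d)[0]))
        i=1+np.argmin(np.linalg.norm(ce[1:]-proj([[x,y,z0+H-.01]],d)[0],axis=1));C[c]=ce[i],st[i,4]
    def hc(q,d):
        P=np.r_[ring(B[n][2],(q[2]+CB[n])*1000),ring(B[n][2],(q[2]+H)*1000)]+[q[0],q[1],0]
        m=cv2.moments(cv2.convexHull(np.float32(proj(P,d))));return np.array([m['m10']/m['m00'],m['m01']/m['m00']])
    o=least_squares(lambda q:np.concatenate([hc(q,d)-C[c][0] for c,d in ds.items()]),[x,y,z0],x_scale=.01)
    print(n,'x,y,base',o.x.round(4),'res px',o.fun.round(2),'area',[int(C[c][1]) for c in ds])
E
python3 plan.py .4457,-.1448,.048,76.8; python3 look.py flat,.486,.294,.009
```

```text
t 11.5 pos [ 0.445  -0.1451  0.159 ] theta 76.63 tilt [-0.002 -1.     0.001] F [ 0.1 -0.1  0. ] open 1.001 j [ -32.   26.  109.    0.   45. -108.]
[0.01, 0.69, 0.0] [-0.0, -0.001, -0.001]
[-0.0, 0.7, 0.0] [-0.001, -0.002, -0.001]
-> [ 0.4456 -0.1451  0.0478]
flat x,y,base [0.4924 0.5966 0.0045] res px [ 64.36 -32.45  50.36  45.41] area [90, 137]
```

arm_command:
  translation:
    - [0,0.35,0]
    - [0,0.7,0]
  rotation:
    - [0,0,0]
    - [0,0,0]
  grip: [-1,-1]

```text
time_s: 11.8
position: [0.4464, -0.1436, 0.1039]
tcp_rot: [[0.974, 0.002, 0.226], [-0.226, -0.001, 0.974], [0.003, -1.0, -0.001]]
force: [0.6, 0.2, 0.8]
opening: 0.999
```

arm_command:
  translation:
    - [0,0.35,0]
    - [0,0.6,0]
    - [0,0.7,0]
    - [0,0.7,0]
  rotation:
    - [0,0,0]
    - [0,0,0]
    - [0,0,0]
    - [0,0,0]
  grip: [-1,-1,-1,-1]

```text
time_s: 12.2
position: [0.4452, -0.1434, 0.047]
tcp_rot: [[0.974, -0.002, 0.227], [-0.227, 0.001, 0.974], [-0.003, -1.0, 0.001]]
force: [-0.7, -0.0, -0.3]
opening: 0.997
```

arm_command:
  translation:
    - [0,0,0]
    - [0,0,0]
    - [0,0,0]
    - [0,0,0]
    - [0,0,0]
  rotation:
    - [0,0,0]
    - [0,0,0]
    - [0,0,0]
    - [0,0,0]
    - [0,0,0]
  grip: [1,1,1,1,1]

```text
time_s: 12.7
position: [0.4459, -0.145, 0.0482]
tcp_rot: [[0.973, 0.001, 0.229], [-0.229, -0.001, 0.973], [0.001, -1.0, -0.0]]
force: [0.2, 0.1, -0.4]
opening: 0.632
```

arm_command:
  translation:
    - [0,0,0]
    - [0,0,0]
    - [0,0,0]
    - [0,0,0]
    - [0,0,0]
  rotation:
    - [0,0,0]
    - [0,0,0]
    - [0,0,0]
    - [0,0,0]
    - [0,0,0]
  grip: [1,1,1,1,1]

```text
time_s: 13.2
position: [0.4457, -0.1448, 0.0478]
tcp_rot: [[0.973, -0.0, 0.229], [-0.229, -0.0, 0.973], [-0.0, -1.0, -0.0]]
force: [-0.4, 0.1, 1.8]
opening: 0.406
```

arm_command:
  translation:
    - [0,0,0]
    - [0,0,0]
    - [0,-0.3,0]
    - [0,-0.6,0]
    - [0,-0.9,0]
  rotation:
    - [0,0,0]
    - [0,0,0]
    - [0,0,0]
    - [0,0,0]
    - [0,0,0]
  grip: [1,1,1,1,1]

```text
time_s: 13.7
position: [0.4453, -0.1446, 0.1201]
tcp_rot: [[0.973, -0.001, 0.229], [-0.229, 0.001, 0.973], [-0.001, -1.0, 0.0]]
force: [0.3, 0.1, -0.1]
opening: 0.405
```

arm_command:
  translation:
    - [0,-0.3,0]
    - [0,-0.6,0]
    - [0,-0.9,0]
    - [0,-0.9,0]
    - [0,-0.9,0]
  rotation:
    - [0,0,0]
    - [0,0,0]
    - [0,0,0]
    - [0,0,0]
    - [0,0,0]
  grip: [1,1,1,1,1]

```text
time_s: 14.2
position: [0.4456, -0.1447, 0.1918]
tcp_rot: [[0.973, 0.0, 0.229], [-0.229, -0.0, 0.973], [0.001, -1.0, -0.0]]
force: [0.2, 0.4, -1.4]
opening: 0.402
```

```bash
python3 plan.py .588,.271,.1917,76.8; python3 - <<'E'
from rig import eyes
import cv2,numpy as np
a=eyes.capture('top')['image'][90:250,130:410];b=eyes.capture('scene')['image'][100:260,240:520]
cv2.imwrite('pics/p2.png',cv2.resize(np.vstack([a,b]),None,fx=1.8,fy=1.8,interpolation=cv2.INTER_CUBIC))
E
```

```text
t 14.2 pos [ 0.4456 -0.1447  0.1918] theta 76.77 tilt [ 0.001 -1.    -0.   ] F [ 0.2  0.4 -1.4] open 0.402 j [ -32.   23.  107.    0.   50. -108.]
[0.09, 0.0, 0.91] [0.0, -0.0, 0.0]
[0.09, 0.0, 0.91] [0.0, -0.0, 0.0]
[0.09, 0.0, 0.91] [0.0, -0.0, 0.0]
[0.09, 0.0, 0.91] [0.0, -0.0, 0.0]
[0.09, 0.0, 0.91] [0.0, -0.0, 0.0]
[0.09, 0.0, 0.92] [0.0, -0.0, 0.001]
-> [0.5878 0.2714 0.1917]
```

View pics/p2.png

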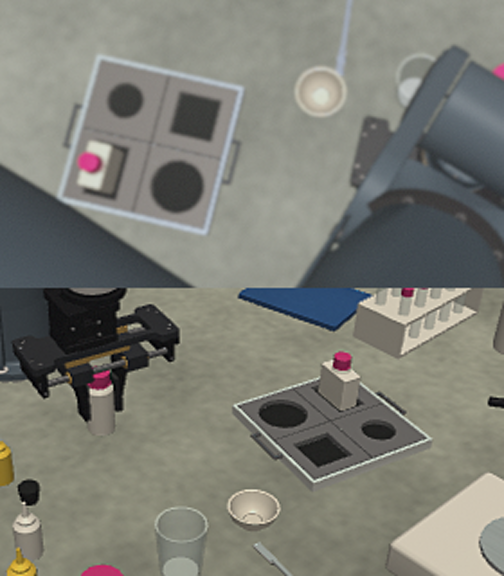

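Picture 4 shows the flat bottle upright in its pocket (scene crop about (340,380)) and the slim bottle held upright. I'm moving the slim bottle to its pocket.

arm_command:
  translation:
    - [0.03,0,0.3]
    - [0.06,0,0.6]
    - [0.09,0,0.91]
  rotation:
    - [0,0,0]
    - [0,0,0]
    - [0,0,0]
  grip: [1,1,1]

```text
time_s: 14.6
position: [0.4688, -0.0747, 0.1903]
tcp_rot: [[0.973, -0.003, 0.23], [-0.23, 0.001, 0.973], [-0.003, -1.0, 0.001]]
force: [0.6, 0.1, 0.2]
opening: 0.405
```

arm_command:
  translation:
    - [0.03,0,0.3]
    - [0.06,0,0.6]
    - [0.09,0,0.91]
  rotation:
    - [0,0,0]
    - [0,0,0]
    - [0,0,0]
  grip: [1,1,1]

```text
time_s: 14.9
position: [0.4924, -0.0053, 0.1902]
tcp_rot: [[0.973, -0.003, 0.229], [-0.229, 0.001, 0.973], [-0.003, -1.0, -0.0]]
force: [0.6, 0.3, -1.2]
opening: 0.401
```

arm_command:
  translation:
    - [0.03,0,0.3]
    - [0.06,0,0.6]
    - [0.09,0,0.91]
  rotation:
    - [0,0,0]
    - [0,0,0]
    - [0,0,0]
  grip: [1,1,1]

```text
time_s: 15.2
position: [0.516, 0.0639, 0.19]
tcp_rot: [[0.973, -0.004, 0.229], [-0.229, 0.0, 0.973], [-0.004, -1.0, -0.001]]
force: [-0.2, 0.4, -0.8]
opening: 0.404
```

arm_command:
  translation:
    - [0.03,0,0.3]
    - [0.06,0,0.6]
    - [0.09,0,0.91]
  rotation:
    - [0,0,0]
    - [0,0,0]
    - [0,0,0]
  grip: [1,1,1]

```text
time_s: 15.5
position: [0.5396, 0.133, 0.1899]
tcp_rot: [[0.973, -0.004, 0.229], [-0.229, -0.0, 0.973], [-0.004, -1.0, -0.001]]
force: [0.4, -0.2, -0.6]
opening: 0.402
```

arm_command:
  translation:
    - [0.03,0,0.3]
    - [0.06,0,0.6]
    - [0.09,0,0.91]
  rotation:
    - [0,0,0]
    - [0,0,0]
    - [0,0,0]
  grip: [1,1,1]

```text
time_s: 15.8
position: [0.5632, 0.2021, 0.1896]
tcp_rot: [[0.973, -0.004, 0.229], [-0.229, -0.001, 0.973], [-0.004, -1.0, -0.002]]
force: [-0.2, -0.0, -0.6]
opening: 0.405
```

arm_command:
  translation:
    - [0.03,0,0.3]
    - [0.06,0,0.6]
    - [0.09,0,0.91]
    - [0.09,0,0.91]
    - [0.09,0,0.91]
  rotation:
    - [0,0,0]
    - [0,0,0]
    - [0,0,0]
    - [0,0,0]
    - [0,0,0]
  grip: [1,1,1,1,1]

```text
time_s: 16.3
position: [0.5866, 0.2705, 0.1897]
tcp_rot: [[0.974, -0.004, 0.228], [-0.228, -0.002, 0.974], [-0.003, -1.0, -0.002]]
force: [0.4, -0.8, -1.3]
opening: 0.403
```

```bash
python3 plan.py .588,.271,.0575,76.8
```

```text
t 16.3 pos [0.5866 0.2705 0.1897] theta 76.84 tilt [-0.003 -1.    -0.002] F [ 0.4 -0.8 -1.3] open 0.403 j [ 15.  35.  82.  -0.  63. -62.]
[0.01, 0.83, 0.01] [0.001, 0.0, -0.002]
[0.01, 0.82, 0.0] [0.001, 0.001, -0.001]
-> [0.588  0.2707 0.0577]
```

arm_command:
  translation:
    - [0,0.28,0]
    - [0,0.56,0]
    - [0,0.84,0]
  rotation:
    - [0,0,0]
    - [0,0,0]
    - [0,0,0]
  grip: [1,1,1]

```text
time_s: 16.6
position: [0.5869, 0.2691, 0.1232]
tcp_rot: [[0.973, -0.002, 0.23], [-0.23, -0.001, 0.973], [-0.001, -1.0, -0.001]]
force: [0.6, -0.8, -0.3]
opening: 0.406
```

arm_command:
  translation:
    - [0,0.28,0]
    - [0,0.56,0]
    - [0,0.75,0]
    - [0,0.83,0]
    - [0,0.83,0]
  rotation:
    - [0,0,0]
    - [0,0,0]
    - [0,0,0]
    - [0,0,0]
    - [0,0,0]
  grip: [1,1,1,1,1]

```text
time_s: 17.1
position: [0.5874, 0.2698, 0.0579]
tcp_rot: [[0.973, -0.001, 0.229], [-0.229, -0.001, 0.973], [-0.001, -1.0, -0.001]]
force: [0.7, -0.8, -0.2]
opening: 0.399
```

arm_command:
  translation:
    - [0,0,0]
    - [0,0,0]
    - [0,0,0]
    - [0,0,0]
  rotation:
    - [0,0,0]
    - [0,0,0]
    - [0,0,0]
    - [0,0,0]
  grip: [1,1,1,1]

```text
time_s: 17.5
position: [0.5879, 0.2706, 0.0585]
tcp_rot: [[0.973, 0.001, 0.229], [-0.229, 0.0, 0.973], [0.001, -1.0, 0.0]]
force: [0.2, 0.5, -1.7]
opening: 0.403
```

```bash
python3 plan.py .588,.271,.0575,76.8
```

```text
t 17.5 pos [0.5879 0.2706 0.0585] theta 76.78 tilt [ 0.001 -1.     0.   ] F [ 0.2  0.5 -1.7] open 0.403 j [ 15.  45.  86.  -0.  49. -62.]
[0.0, 0.01, 0.0] [-0.0, -0.0, 0.001]
-> [0.5879 0.2706 0.0577]
```

arm_command:
  translation:
    - [0,0,0]
    - [0,0,0]
    - [0,0,0]
    - [0,0,0]
    - [0,0,0]
  rotation:
    - [0,0,0]
    - [0,0,0]
    - [0,0,0]
    - [0,0,0]
    - [0,0,0]
  grip: [-1,-1,-1,-1,-1]

```text
time_s: 18.0
position: [0.5877, 0.2705, 0.0582]
tcp_rot: [[0.973, 0.0, 0.229], [-0.229, -0.0, 0.973], [0.0, -1.0, -0.0]]
force: [-0.2, -0.7, 0.6]
opening: 0.776
```

arm_command:
  translation:
    - [0,0,0]
    - [0,0,0]
    - [0,0,0]
    - [0,0,0]
    - [0,0,0]
  rotation:
    - [0,0,0]
    - [0,0,0]
    - [0,0,0]
    - [0,0,0]
    - [0,0,0]
  grip: [-1,-1,-1,-1,-1]

```text
time_s: 18.5
position: [0.5877, 0.2705, 0.0581]
tcp_rot: [[0.973, -0.0, 0.229], [-0.229, 0.0, 0.973], [-0.0, -1.0, 0.0]]
force: [-0.2, 0.0, 0.2]
opening: 0.995
```

arm_command:
  translation:
    - [0,-0.3,0]
    - [0,-0.6,0]
    - [0,-0.9,0]
  rotation:
    - [0,0,0]
    - [0,0,0]
    - [0,0,0]
  grip: [-1,-1,-1]

```text
time_s: 18.8
position: [0.5874, 0.2705, 0.1306]
tcp_rot: [[0.973, -0.001, 0.229], [-0.229, -0.0, 0.973], [-0.001, -1.0, -0.0]]
force: [0.1, -0.6, -0.2]
opening: 1.002
```

arm_command:
  translation:
    - [0,-0.4,0]
    - [0,-0.8,0]
    - [0,-0.8,0]
    - [0,-0.8,0]
    - [0,-0.8,0]
  rotation:
    - [0,0,0]
    - [0,0,0]
    - [0,0,0]
    - [0,0,0]
    - [0,0,0]
  grip: [-1,-1,-1,-1,-1]

```text
time_s: 19.3
position: [0.5867, 0.2703, 0.1929]
tcp_rot: [[0.973, -0.003, 0.229], [-0.229, -0.001, 0.973], [-0.002, -1.0, -0.001]]
force: [0.0, -0.4, -0.2]
opening: 0.995
```

```bash
python3 plan.py .6005,-.2719,.17,76.8
```

```text
t 19.3 pos [0.5867 0.2703 0.1929] theta 76.78 tilt [-0.002 -1.    -0.001] F [ 0.  -0.4 -0.2] open 0.995 j [ 15.  35.  82.  -0.  63. -62.]
[0.21, 0.04, -0.82] [0.0, -0.0, -0.0]
[0.22, 0.04, -0.82] [0.0, -0.0, -0.0]
[0.21, 0.04, -0.82] [0.0, -0.0, -0.0]
[0.22, 0.03, -0.82] [0.0, -0.0, -0.0]
[0.21, 0.04, -0.82] [0.0, -0.0, -0.001]
[0.22, 0.03, -0.82] [0.0, -0.0, -0.0]
[0.21, 0.04, -0.82] [0.001, -0.0, -0.001]
[0.22, 0.03, -0.82] [0.0, -0.0, -0.0]
-> [ 0.6005 -0.2721  0.17  ]
```

arm_command:
  translation:
    - [0.1,0.02,-0.41]
    - [0.21,0.04,-0.82]
  rotation:
    - [0,0,0]
    - [0,0,0]
  grip: [-1,-1]

```text
time_s: 19.5
position: [0.5877, 0.2028, 0.189]
tcp_rot: [[0.974, -0.003, 0.226], [-0.226, -0.001, 0.974], [-0.003, -1.0, -0.001]]
force: [0.8, 0.3, -0.4]
opening: 0.998
```

arm_command:
  translation:
    - [0.1,0.02,-0.41]
    - [0.21,0.04,-0.82]
  rotation:
    - [0,0,0]
    - [0,0,0]
  grip: [-1,-1]

```text
time_s: 19.7
position: [0.5891, 0.134, 0.1858]
tcp_rot: [[0.974, -0.004, 0.228], [-0.228, -0.0, 0.974], [-0.004, -1.0, -0.001]]
force: [-0.0, -0.4, -0.1]
opening: 1.003
```

arm_command:
  translation:
    - [0.1,0.02,-0.41]
    - [0.21,0.04,-0.82]
  rotation:
    - [0,0,0]
    - [0,0,0]
  grip: [-1,-1]

```text
time_s: 19.9
position: [0.5905, 0.0662, 0.1826]
tcp_rot: [[0.973, -0.004, 0.229], [-0.229, 0.0, 0.973], [-0.004, -1.0, -0.001]]
force: [0.7, 0.0, -0.7]
opening: 1.0
```

arm_command:
  translation:
    - [0.1,0.02,-0.41]
    - [0.22,0.03,-0.82]
  rotation:
    - [0,0,0]
    - [0,0,0]
  grip: [-1,-1]

```text
time_s: 20.1
position: [0.5924, -0.0015, 0.1801]
tcp_rot: [[0.973, -0.004, 0.229], [-0.229, 0.001, 0.973], [-0.004, -1.0, -0.0]]
force: [0.8, 0.3, 0.0]
opening: 0.998
```

arm_command:
  translation:
    - [0.1,0.02,-0.41]
    - [0.21,0.04,-0.82]
  rotation:
    - [0,0,0]
    - [0,0,0]
  grip: [-1,-1]

```text
time_s: 20.3
position: [0.594, -0.0692, 0.177]
tcp_rot: [[0.973, -0.004, 0.229], [-0.229, 0.001, 0.973], [-0.004, -1.0, 0.0]]
force: [0.1, -0.1, -0.1]
opening: 1.004
```

arm_command:
  translation:
    - [0.1,0.02,-0.41]
    - [0.21,0.03,-0.82]
  rotation:
    - [0,0,0]
    - [0,0,0]
  grip: [-1,-1]

```text
time_s: 20.5
position: [0.5953, -0.1368, 0.1745]
tcp_rot: [[0.973, -0.004, 0.229], [-0.229, 0.002, 0.973], [-0.004, -1.0, 0.001]]
force: [0.6, 0.2, 0.8]
opening: 1.002
```

arm_command:
  translation:
    - [0.1,0.02,-0.41]
    - [0.21,0.04,-0.82]
  rotation:
    - [0,0,0]
    - [0,0,0]
  grip: [-1,-1]

```text
time_s: 20.7
position: [0.5967, -0.2044, 0.1713]
tcp_rot: [[0.973, -0.003, 0.229], [-0.229, 0.002, 0.973], [-0.004, -1.0, 0.001]]
force: [1.5, -1.1, -0.0]
opening: 1.001
```

arm_command:
  translation:
    - [0.1,0.02,-0.41]
    - [0.21,0.03,-0.82]
    - [0.21,0.03,-0.82]
    - [0.21,0.03,-0.82]
    - [0.21,0.03,-0.82]
  rotation:
    - [0,0,0]
    - [0,0,0]
    - [0,0,0]
    - [0,0,0]
    - [0,0,0]
  grip: [-1,-1,-1,-1,-1]

```text
time_s: 21.2
position: [0.5985, -0.2698, 0.1697]
tcp_rot: [[0.974, -0.002, 0.228], [-0.228, 0.002, 0.974], [-0.003, -1.0, 0.002]]
force: [-0.4, -0.6, 0.5]
opening: 0.999
```

```bash
python3 plan.py .6005,-.2719,.048,76.8; python3 look.py flat,.486,.294,.009 slim,.588,.271,.009 wide,.6005,-.2719,0
```

```text
t 21.2 pos [ 0.5985 -0.2698  0.1697] theta 76.8 tilt [-0.003 -1.     0.002] F [-0.4 -0.6  0.5] open 0.999 j [ -34.   38.   81.    0.   62. -111.]
[0.02, 0.76, -0.01] [-0.001, 0.0, -0.001]
[0.01, 0.76, -0.01] [-0.001, 0.0, -0.002]
-> [ 0.6002 -0.2717  0.0481]
flat x,y,base [0.4869 0.2954 0.0091] res px [ 0.36 -0.1   0.27  0.19] area [90, 115]
slim x,y,base [0.5876 0.2717 0.0089] res px [ 0.69 -0.08  0.11  0.3 ] area [103, 128]
wide x,y,base [ 0.4679  0.1362 -0.3829] res px [80.97 -1.49 76.75 66.43] area [494, 128]
```

arm_command:
  translation:
    - [0.01,0.38,0]
    - [0.02,0.77,0]
  rotation:
    - [0,0,0]
    - [0,0,0]
  grip: [-1,-1]

```text
time_s: 21.5
position: [0.602, -0.2709, 0.1103]
tcp_rot: [[0.974, 0.003, 0.227], [-0.227, -0.002, 0.974], [0.003, -1.0, -0.001]]
force: [-0.0, 0.8, 0.0]
opening: 1.003
```

arm_command:
  translation:
    - [0,0.35,0]
    - [0,0.6,0]
    - [0,0.77,0]
    - [0,0.77,0]
    - [0,0.77,0]
  rotation:
    - [0,0,0]
    - [0,0,0]
    - [0,0,0]
    - [0,0,0]
    - [0,0,0]
  grip: [-1,-1,-1,-1,-1]

```text
time_s: 22.0
position: [0.6013, -0.2714, 0.0483]
tcp_rot: [[0.974, 0.001, 0.228], [-0.228, -0.0, 0.974], [0.001, -1.0, -0.0]]
force: [-0.4, -0.9, -0.5]
opening: 1.0
```

arm_command:
  translation:
    - [0,0,0]
    - [0,0,0]
    - [0,0,0]
    - [0,0,0]
    - [0,0,0]
  rotation:
    - [0,0,0]
    - [0,0,0]
    - [0,0,0]
    - [0,0,0]
    - [0,0,0]
  grip: [1,1,1,1,1]

```text
time_s: 22.5
position: [0.601, -0.2717, 0.0483]
tcp_rot: [[0.973, 0.001, 0.229], [-0.229, -0.0, 0.973], [0.001, -1.0, 0.0]]
force: [0.7, 0.9, 2.6]
opening: 0.683
```

arm_command:
  translation:
    - [0,0,0]
    - [0,0,0]
    - [0,0,0]
    - [0,0,0]
    - [0,0,0]
  rotation:
    - [0,0,0]
    - [0,0,0]
    - [0,0,0]
    - [0,0,0]
    - [0,0,0]
  grip: [1,1,1,1,1]

```text
time_s: 23.0
position: [0.601, -0.2717, 0.0483]
tcp_rot: [[0.973, 0.0, 0.229], [-0.229, -0.0, 0.973], [0.001, -1.0, -0.0]]
force: [-1.0, 0.9, 5.3]
opening: 0.684
```

```bash
python3 plan.py .6005,-.2719,.2,76.8 .4625,.193,.2,76.8
```

```text
t 23.0 pos [ 0.601  -0.2717  0.0483] theta 76.78 tilt [ 0.001 -1.    -0.   ] F [-1.   0.9  5.3] open 0.684 j [ -34.   47.   84.    0.   49. -111.]
[-0.0, -0.63, -0.0] [0.0, -0.0, 0.0]
[-0.0, -0.63, -0.0] [0.0, -0.0, 0.0]
[-0.0, -0.64, -0.0] [0.0, -0.0, 0.001]
-> [ 0.6009 -0.2716  0.2003]
[-0.43, 0.0, 0.75] [0.0, -0.0, -0.0]
[-0.43, 0.0, 0.75] [0.0, -0.0, -0.0]
[-0.43, 0.0, 0.75] [0.0, -0.0, -0.0]
[-0.43, 0.0, 0.75] [0.0, -0.0, -0.0]
[-0.43, 0.0, 0.75] [0.0, -0.0, -0.0]
[-0.43, 0.0, 0.75] [0.0, -0.0, -0.0]
[-0.43, 0.0, 0.76] [0.0, -0.0, -0.0]
-> [0.4628 0.1931 0.2004]
```

arm_command:
  translation:
    - [0,-0.2,0]
    - [0,-0.5,0]
    - [0,-0.75,0]
    - [0,-0.95,0]
  rotation:
    - [0,0,0]
    - [0,0,0]
    - [0,0,0]
    - [0,0,0]
  grip: [1,1,1,1]

```text
time_s: 23.4
position: [0.6009, -0.2718, 0.1252]
tcp_rot: [[0.973, 0.001, 0.229], [-0.229, -0.001, 0.973], [0.001, -1.0, -0.001]]
force: [-0.1, -0.6, -1.8]
opening: 0.684
```

arm_command:
  translation:
    - [0,-0.3,0]
    - [0,-0.6,0]
    - [0,-0.95,0]
    - [0,-0.95,0]
    - [0,-0.95,0]
  rotation:
    - [0,0,0]
    - [0,0,0]
    - [0,0,0]
    - [0,0,0]
    - [0,0,0]
  grip: [1,1,1,1,1]

```text
time_s: 23.9
position: [0.6007, -0.2716, 0.2001]
tcp_rot: [[0.973, 0.0, 0.229], [-0.229, -0.0, 0.973], [0.001, -1.0, -0.0]]
force: [-0.2, -0.4, -1.8]
opening: 0.68
```

```bash
python3 plan.py; python3 - <<'E'
from rig import eyes
import cv2,numpy as np
b=eyes.capture('scene')['image'][120:330,190:490]
cv2.imwrite('pics/p3.png',cv2.resize(b,None,fx=2,fy=2,interpolation=cv2.INTER_CUBIC))
E
```

```text
t 23.9 pos [ 0.6007 -0.2716  0.2001] theta 76.77 tilt [ 0.001 -1.    -0.   ] F [-0.2 -0.4 -1.8] open 0.68 j [ -34.   36.   79.   -0.   65. -111.]
```

View pics/p3.png

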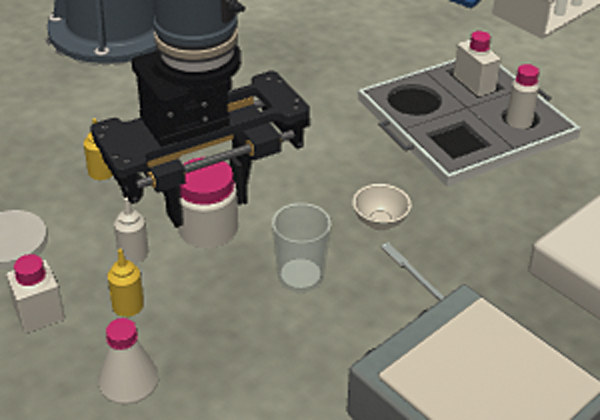

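Picture 5 shows the jar held upright (about (207,205)), flat and slim standing in the carrier, and the cone and dropper undisturbed. Next is the wide pocket.

arm_command:
  translation:
    - [-0.14,0,0.25]
    - [-0.29,0,0.5]
    - [-0.43,0,0.75]
  rotation:
    - [0,0,0]
    - [0,0,0]
    - [0,0,0]
  grip: [1,1,1]

```text
time_s: 24.25
position: [0.5793, -0.2041, 0.1974]
tcp_rot: [[0.973, -0.004, 0.229], [-0.229, 0.002, 0.973], [-0.005, -1.0, 0.001]]
force: [0.2, -0.1, -1.1]
opening: 0.68
```

arm_command:
  translation:
    - [-0.14,0,0.25]
    - [-0.29,0,0.5]
    - [-0.43,0,0.75]
  rotation:
    - [0,0,0]
    - [0,0,0]
    - [0,0,0]
  grip: [1,1,1]

```text
time_s: 24.55
position: [0.5597, -0.1376, 0.1979]
tcp_rot: [[0.973, -0.004, 0.229], [-0.229, 0.002, 0.973], [-0.004, -1.0, 0.001]]
force: [0.2, 0.5, -2.0]
opening: 0.684
```

arm_command:
  translation:
    - [-0.14,0,0.25]
    - [-0.29,0,0.5]
    - [-0.43,0,0.75]
  rotation:
    - [0,0,0]
    - [0,0,0]
    - [0,0,0]
  grip: [1,1,1]

```text
time_s: 24.85
position: [0.5402, -0.0713, 0.1986]
tcp_rot: [[0.973, -0.003, 0.229], [-0.229, 0.001, 0.973], [-0.003, -1.0, 0.0]]
force: [0.3, 0.7, -1.1]
opening: 0.684
```

arm_command:
  translation:
    - [-0.14,0,0.25]
    - [-0.29,0,0.5]
    - [-0.43,0,0.75]
  rotation:
    - [0,0,0]
    - [0,0,0]
    - [0,0,0]
  grip: [1,1,1]

```text
time_s: 25.15
position: [0.5204, -0.0051, 0.1987]
tcp_rot: [[0.973, -0.002, 0.229], [-0.229, 0.001, 0.973], [-0.002, -1.0, 0.0]]
force: [0.8, 0.5, -2.0]
opening: 0.684
```

arm_command:
  translation:
    - [-0.14,0,0.25]
    - [-0.29,0,0.5]
    - [-0.43,0,0.75]
  rotation:
    - [0,0,0]
    - [0,0,0]
    - [0,0,0]
  grip: [1,1,1]

```text
time_s: 25.45
position: [0.5007, 0.061, 0.1988]
tcp_rot: [[0.973, -0.002, 0.229], [-0.229, 0.0, 0.973], [-0.002, -1.0, -0.0]]
force: [0.1, -1.0, -1.4]
opening: 0.678
```

arm_command:
  translation:
    - [-0.14,0,0.25]
    - [-0.29,0,0.5]
    - [-0.43,0,0.75]
  rotation:
    - [0,0,0]
    - [0,0,0]
    - [0,0,0]
  grip: [1,1,1]

```text
time_s: 25.75
position: [0.4809, 0.1271, 0.1988]
tcp_rot: [[0.973, -0.002, 0.229], [-0.229, -0.0, 0.973], [-0.002, -1.0, -0.001]]
force: [0.6, 0.2, -1.5]
opening: 0.685
```

arm_command:
  translation:
    - [-0.14,0,0.25]
    - [-0.29,0,0.5]
    - [-0.43,0,0.76]
    - [-0.43,0,0.76]
    - [-0.43,0,0.76]
  rotation:
    - [0,0,0]
    - [0,0,0]
    - [0,0,0]
    - [0,0,0]
    - [0,0,0]
  grip: [1,1,1,1,1]

```text
time_s: 26.25
position: [0.4619, 0.1934, 0.1991]
tcp_rot: [[0.974, -0.001, 0.227], [-0.227, -0.001, 0.974], [-0.001, -1.0, -0.001]]
force: [-0.2, -0.3, -2.4]
opening: 0.684
```

arm_command:
  translation:
    - [0,0,0]
    - [0,0,0]
    - [0,0,0]
  rotation:
    - [0,0,0]
    - [0,0,0]
    - [0,0,0]
  grip: [1,1,1]

```text
time_s: 26.55
position: [0.4629, 0.1924, 0.1997]
tcp_rot: [[0.973, -0.0, 0.23], [-0.23, -0.0, 0.973], [-0.0, -1.0, -0.0]]
force: [-0.1, -0.2, -2.6]
opening: 0.68
```

```bash
python3 plan.py .4625,.193,.0585,76.8
```

```text
t 26.55 pos [0.4629 0.1924 0.1997] theta 76.7 tilt [-0. -1. -0.] F [-0.1 -0.2 -2.6] open 0.68 j [ 10.  24. 102.  -0.  53. -67.]
[-0.0, 0.88, 0.0] [0.0, -0.001, -0.0]
[-0.01, 0.88, 0.01] [0.0, -0.001, -0.0]
-> [0.4623 0.1934 0.0589]
```

arm_command:
  translation:
    - [0,0.3,0]
    - [0,0.6,0]
    - [0,0.88,0]
  rotation:
    - [0,0,0]
    - [0,0,0]
    - [0,0,0]
  grip: [1,1,1]

```text
time_s: 26.85
position: [0.4631, 0.1926, 0.1288]
tcp_rot: [[0.973, 0.001, 0.23], [-0.23, 0.0, 0.973], [0.001, -1.0, 0.0]]
force: [-0.2, -0.7, -1.7]
opening: 0.685
```

arm_command:
  translation:
    - [0,0.3,0]
    - [0,0.6,0]
    - [0,0.78,0]
    - [0,0.88,0]
    - [0,0.88,0]
  rotation:
    - [0,0,0]
    - [0,0,0]
    - [0,0,0]
    - [0,0,0]
    - [0,0,0]
  grip: [1,1,1,1,1]

```text
time_s: 27.35
position: [0.4628, 0.1927, 0.0584]
tcp_rot: [[0.973, -0.001, 0.229], [-0.229, -0.0, 0.973], [-0.001, -1.0, -0.0]]
force: [0.5, 0.2, -1.5]
opening: 0.683
```

arm_command:
  translation:
    - [0,0,0]
    - [0,0,0]
    - [0,0,0]
    - [0,0,0]
  rotation:
    - [0,0,0]
    - [0,0,0]
    - [0,0,0]
    - [0,0,0]
  grip: [1,1,1,1]

```text
time_s: 27.75
position: [0.463, 0.1932, 0.0595]
tcp_rot: [[0.974, 0.001, 0.229], [-0.229, 0.0, 0.974], [0.001, -1.0, 0.0]]
force: [-0.3, 0.3, -1.6]
opening: 0.682
```

```bash
python3 plan.py .4625,.193,.0575,76.8
```

```text
t 27.75 pos [0.463  0.1932 0.0595] theta 76.78 tilt [ 0.001 -1.     0.   ] F [-0.3  0.3 -1.6] open 0.682 j [ 10.  39. 108.  -0.  33. -67.]
[-0.01, 0.02, -0.0] [-0.0, -0.0, 0.001]
-> [0.4622 0.1934 0.0579]
```

arm_command:
  translation:
    - [0,0.02,0]
    - [0,0.02,0]
    - [0,0.02,0]
  rotation:
    - [0,0,0]
    - [0,0,0]
    - [0,0,0]
  grip: [1,1,1]

```text
time_s: 28.05
position: [0.4626, 0.1931, 0.0573]
tcp_rot: [[0.973, -0.0, 0.229], [-0.229, -0.0, 0.973], [-0.0, -1.0, -0.0]]
force: [-0.1, 0.2, -1.4]
opening: 0.681
```

arm_command:
  translation:
    - [0,0,0]
    - [0,0,0]
    - [0,0,0]
    - [0,0,0]
    - [0,0,0]
  rotation:
    - [0,0,0]
    - [0,0,0]
    - [0,0,0]
    - [0,0,0]
    - [0,0,0]
  grip: [-1,-1,-1,-1,-1]

```text
time_s: 28.55
position: [0.4627, 0.1931, 0.0574]
tcp_rot: [[0.973, 0.0, 0.229], [-0.229, 0.0, 0.973], [0.0, -1.0, 0.0]]
force: [-0.0, -0.5, -0.5]
opening: 0.982
```

arm_command:
  translation:
    - [0,0,0]
    - [0,0,0]
    - [0,0,0]
    - [0,0,0]
  rotation:
    - [0,0,0]
    - [0,0,0]
    - [0,0,0]
    - [0,0,0]
  grip: [-1,-1,-1,-1]

```text
time_s: 28.95
position: [0.4627, 0.1931, 0.0573]
tcp_rot: [[0.973, -0.0, 0.229], [-0.229, 0.0, 0.973], [-0.0, -1.0, 0.0]]
force: [-0.1, -0.6, 0.7]
opening: 0.998
```

arm_command:
  translation:
    - [0,-0.3,0]
    - [0,-0.6,0]
    - [0,-0.9,0]
  rotation:
    - [0,0,0]
    - [0,0,0]
    - [0,0,0]
  grip: [-1,-1,-1]

```text
time_s: 29.25
position: [0.4623, 0.193, 0.1299]
tcp_rot: [[0.973, -0.001, 0.229], [-0.229, -0.0, 0.973], [-0.001, -1.0, -0.0]]
force: [0.9, -0.5, -0.4]
opening: 1.004
```

arm_command:
  translation:
    - [0,-0.4,0]
    - [0,-0.8,0]
    - [0,-0.8,0]
    - [0,-0.8,0]
    - [0,-0.8,0]
  rotation:
    - [0,0,0]
    - [0,0,0]
    - [0,0,0]
    - [0,0,0]
    - [0,0,0]
  grip: [-1,-1,-1,-1,-1]

```text
time_s: 29.75
position: [0.4617, 0.1929, 0.1923]
tcp_rot: [[0.973, -0.002, 0.229], [-0.229, -0.0, 0.973], [-0.002, -1.0, -0.001]]
force: [-0.1, -0.7, -0.1]
opening: 0.999
```

arm_command:
  translation:
    - [0,0,0]
    - [0,0,0]
    - [0,0,0]
  rotation:
    - [0,0,0]
    - [0,0,0]
    - [0,0,0]
  grip: [-1,-1,-1]

```text
time_s: 30.05
position: [0.4623, 0.193, 0.1926]
tcp_rot: [[0.973, -0.002, 0.229], [-0.229, -0.0, 0.973], [-0.002, -1.0, -0.001]]
force: [-0.1, 0.7, -0.8]
opening: 0.999
```

```bash
python3 plan.py .4525,-.4045,.18,75; python3 look.py square,.4525,-.4045,0 cone,.5948,-.3824,0
```

```text
t 30.05 pos [0.4623 0.193  0.1926] theta 76.77 tilt [-0.002 -1.    -0.001] F [-0.1  0.7 -0.8] open 0.999 j [ 10.  25. 103.  -0.  52. -67.]
[0.2, 0.02, -0.91] [0.0, 0.004, -0.0]
[0.2, 0.02, -0.91] [0.0, 0.004, -0.0]
[0.21, 0.02, -0.91] [0.0, 0.004, -0.0]
[0.21, 0.02, -0.91] [0.0, 0.004, -0.0]
[0.21, 0.02, -0.91] [0.0, 0.003, -0.0]
[0.22, 0.02, -0.91] [0.0, 0.004, -0.0]
[0.22, 0.02, -0.91] [0.0, 0.003, -0.001]
[0.22, 0.02, -0.91] [0.001, 0.004, -0.0]
-> [ 0.4522 -0.4048  0.18  ]
square x,y,base [ 0.4525 -0.4045  0.    ] res px [-0.07 -0.01 -0.1  -0.03] area [199, 138]
cone x,y,base [ 5.948e-01 -3.823e-01 -1.000e-04] res px [ 0.06 -0.    0.07  0.03] area [206, 138]
```

arm_command:
  translation:
    - [0.1,0.01,-0.45]
    - [0.2,0.02,-0.91]
  rotation:
    - [0,0.002,0]
    - [0,0.004,0]
  grip: [-1,-1]

```text
time_s: 30.35
position: [0.4617, 0.1185, 0.1916]
tcp_rot: [[0.973, 0.001, 0.23], [-0.23, -0.0, 0.973], [0.001, -1.0, 0.0]]
force: [-0.1, 0.0, -0.3]
opening: 1.003
```

arm_command:
  translation:
    - [0.1,0.01,-0.45]
    - [0.2,0.02,-0.91]
  rotation:
    - [0,0.002,0]
    - [0,0.004,0]
  grip: [-1,-1]

```text
time_s: 30.55
position: [0.4601, 0.0429, 0.1901]
tcp_rot: [[0.972, 0.0, 0.236], [-0.236, -0.0, 0.972], [0.0, -1.0, 0.0]]
force: [0.3, -0.3, 0.6]
opening: 1.0
```

arm_command:
  translation:
    - [0.1,0.01,-0.45]
    - [0.21,0.02,-0.91]
  rotation:
    - [0,0.002,0]
    - [0,0.004,0]
  grip: [-1,-1]

```text
time_s: 30.75
position: [0.4591, -0.0321, 0.1885]
tcp_rot: [[0.971, 0.0, 0.241], [-0.241, 0.0, 0.971], [0.0, -1.0, 0.0]]
force: [0.9, 0.4, 0.0]
opening: 0.999
```

arm_command:
  translation:
    - [0.1,0.01,-0.45]
    - [0.21,0.02,-0.91]
  rotation:
    - [0,0.002,0]
    - [0,0.004,0]
  grip: [-1,-1]

```text
time_s: 30.95
position: [0.4578, -0.1068, 0.1869]
tcp_rot: [[0.969, -0.0, 0.245], [-0.245, 0.0, 0.969], [-0.0, -1.0, 0.0]]
force: [0.1, 0.0, -0.1]
opening: 1.002
```

arm_command:
  translation:
    - [0.1,0.01,-0.45]
    - [0.21,0.02,-0.91]
  rotation:
    - [0,0.002,0]
    - [0,0.003,0]
  grip: [-1,-1]

```text
time_s: 31.15
position: [0.4562, -0.1816, 0.1853]
tcp_rot: [[0.969, -0.0, 0.248], [-0.248, 0.0, 0.969], [-0.0, -1.0, 0.0]]
force: [0.9, -0.0, 0.8]
opening: 1.0
```

arm_command:
  translation:
    - [0.1,0.01,-0.45]
    - [0.22,0.02,-0.91]
  rotation:
    - [0,0.002,0]
    - [0,0.004,0]
  grip: [-1,-1]

```text
time_s: 31.35
position: [0.4551, -0.2564, 0.1836]
tcp_rot: [[0.968, -0.0, 0.253], [-0.253, 0.0, 0.968], [-0.0, -1.0, 0.0]]
force: [0.2, 0.5, 0.9]
opening: 0.993
```

arm_command:
  translation:
    - [0.1,0.01,-0.45]
    - [0.22,0.02,-0.91]
  rotation:
    - [0,0.002,0]
    - [0,0.003,0]
  grip: [-1,-1]

```text
time_s: 31.55
position: [0.4537, -0.3312, 0.1819]
tcp_rot: [[0.967, -0.0, 0.256], [-0.256, 0.001, 0.967], [-0.0, -1.0, 0.0]]
force: [1.2, 0.1, 0.4]
opening: 0.996
```

arm_command:
  translation:
    - [0.1,0.01,-0.45]
    - [0.22,0.02,-0.91]
    - [0.22,0.02,-0.91]
    - [0.22,0.02,-0.91]
    - [0.22,0.02,-0.91]
  rotation:
    - [0,0.002,0]
    - [0,0.004,0]
    - [0,0.004,0]
    - [0,0.004,0]
    - [0,0.004,0]
  grip: [-1,-1,-1,-1,-1]

```text
time_s: 32.05
position: [0.4522, -0.4033, 0.1801]
tcp_rot: [[0.966, -0.001, 0.259], [-0.259, 0.002, 0.966], [-0.002, -1.0, 0.002]]
force: [-0.5, 0.3, 0.1]
opening: 0.996
```

arm_command:
  translation:
    - [0,0,0]
    - [0,0,0]
    - [0,0,0]
    - [0,0,0]
  rotation:
    - [0,0,0]
    - [0,0,0]
    - [0,0,0]
    - [0,0,0]
  grip: [-1,-1,-1,-1]

```text
time_s: 32.45
position: [0.4528, -0.4043, 0.1807]
tcp_rot: [[0.966, 0.0, 0.259], [-0.259, -0.0, 0.966], [0.0, -1.0, -0.0]]
force: [0.6, -0.5, -0.4]
opening: 1.003
```

```bash
python3 plan.py .4525,-.4045,.048,75; python3 look.py wide,.4625,.193,.009 flat,.487,.295,.009 slim,.5876,.2717,.009
```

```text
t 32.45 pos [ 0.4528 -0.4043  0.1807] theta 75.01 tilt [ 0. -1. -0.] F [ 0.6 -0.5 -0.4] open 1.003 j [ -52.   33.   88.   -0.   59. -127.]
[-0.0, 0.83, -0.0] [0.0, 0.0, 0.0]
[-0.0, 0.83, -0.0] [0.0, 0.0, 0.0]
-> [ 0.4528 -0.4043  0.0479]
wide x,y,base [0.4615 0.194  0.008 ] res px [ 0.32 -0.07  0.12  0.21] area [258, 423]
flat x,y,base [0.4868 0.2951 0.009 ] res px [ 0.27 -0.05  0.4   0.23] area [90, 115]
slim x,y,base [0.5874 0.2717 0.0088] res px [ 0.58 -0.1   0.16  0.39] area [104, 127]
```

arm_command:
  translation:
    - [0,0.4,0]
    - [0,0.83,0]
  rotation:
    - [0,0,0]
    - [0,0,0]
  grip: [-1,-1]

```text
time_s: 32.75
position: [0.4536, -0.4059, 0.1151]
tcp_rot: [[0.966, 0.003, 0.259], [-0.259, -0.004, 0.966], [0.004, -1.0, -0.003]]
force: [-0.3, 0.1, -0.2]
opening: 0.999
```

arm_command:
  translation:
    - [0,0.35,0]
    - [0,0.65,0]
    - [0,0.83,0]
    - [0,0.83,0]
    - [0,0.83,0]
  rotation:
    - [0,0,0]
    - [0,0,0]
    - [0,0,0]
    - [0,0,0]
    - [0,0,0]
  grip: [-1,-1,-1,-1,-1]

```text
time_s: 33.25
position: [0.4529, -0.4051, 0.0482]
tcp_rot: [[0.966, 0.0, 0.259], [-0.259, -0.001, 0.966], [0.001, -1.0, -0.0]]
force: [-0.2, 0.0, -0.5]
opening: 0.998
```

arm_command:
  translation:
    - [0,0,0]
    - [0,0,0]
    - [0,0,0]
    - [0,0,0]
    - [0,0,0]
  rotation:
    - [0,0,0]
    - [0,0,0]
    - [0,0,0]
    - [0,0,0]
    - [0,0,0]
  grip: [1,1,1,1,1]

```text
time_s: 33.75
position: [0.4527, -0.4048, 0.0481]
tcp_rot: [[0.966, 0.0, 0.259], [-0.259, -0.0, 0.966], [0.0, -1.0, -0.0]]
force: [1.2, 0.2, 0.2]
opening: 0.631
```

arm_command:
  translation:
    - [0,0,0]
    - [0,0,0]
    - [0,0,0]
    - [0,0,0]
    - [0,0,0]
  rotation:
    - [0,0,0]
    - [0,0,0]
    - [0,0,0]
    - [0,0,0]
    - [0,0,0]
  grip: [1,1,1,1,1]

```text
time_s: 34.25
position: [0.4526, -0.4045, 0.0479]
tcp_rot: [[0.966, 0.0, 0.259], [-0.259, 0.0, 0.966], [-0.0, -1.0, 0.0]]
force: [0.9, 1.9, 2.0]
opening: 0.523
```

arm_command:
  translation:
    - [0,-0.2,0]
    - [0,-0.5,0]
    - [0,-0.75,0]
    - [0,-0.95,0]
  rotation:
    - [0,0,0]
    - [0,0,0]
    - [0,0,0]
    - [0,0,0]
  grip: [1,1,1,1]

```text
time_s: 34.65
position: [0.4528, -0.4053, 0.1257]
tcp_rot: [[0.966, 0.001, 0.259], [-0.259, -0.002, 0.966], [0.001, -1.0, -0.001]]
force: [-0.1, 0.9, -2.1]
opening: 0.526
```

arm_command:
  translation:
    - [0,-0.3,0]
    - [0,-0.6,0]
    - [0,-0.95,0]
    - [0,-0.95,0]
    - [0,-0.95,0]
  rotation:
    - [0,0,0]
    - [0,0,0]
    - [0,0,0]
    - [0,0,0]
    - [0,0,0]
  grip: [1,1,1,1,1]

```text
time_s: 35.15
position: [0.4525, -0.4049, 0.2005]
tcp_rot: [[0.966, 0.001, 0.259], [-0.259, -0.001, 0.966], [0.001, -1.0, -0.001]]
force: [-0.5, -0.1, -1.8]
opening: 0.525
```

```bash
python3 plan.py .564,.1692,.2,76.8; python3 - <<'E'
from rig import eyes
import cv2,numpy as np
b=eyes.capture('scene')['image'][120:330,190:490]
cv2.imwrite('pics/p4.png',cv2.resize(b,None,fx=2,fy=2,interpolation=cv2.INTER_CUBIC))
E
```

```text
t 35.15 pos [ 0.4525 -0.4049  0.2005] theta 74.97 tilt [ 0.001 -1.    -0.001] F [-0.5 -0.1 -1.8] open 0.525 j [ -52.   32.   87.   -0.   61. -127.]
[-0.06, -0.0, 0.91] [0.0, -0.004, 0.0]
[-0.06, -0.0, 0.91] [0.0, -0.004, 0.0]
[-0.06, -0.0, 0.91] [0.0, -0.004, 0.0]
[-0.05, -0.0, 0.91] [0.0, -0.004, 0.0]
[-0.05, -0.0, 0.91] [0.0, -0.004, 0.0]
[-0.05, -0.0, 0.92] [0.0, -0.003, 0.0]
[-0.04, -0.0, 0.91] [0.001, -0.004, 0.001]
[-0.04, -0.0, 0.92] [0.0, -0.003, 0.0]
-> [0.564  0.1694 0.1999]
```

View pics/p4.png

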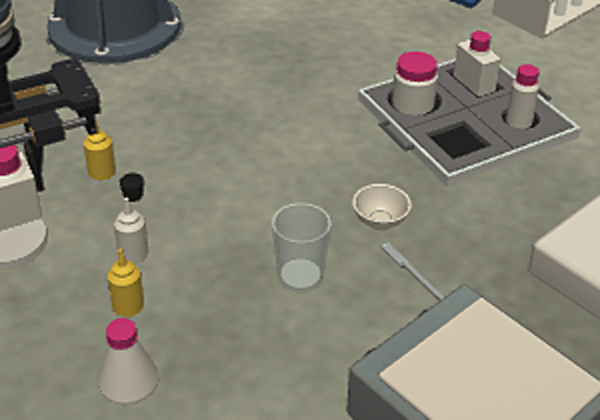

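Picture 6 shows three bottles standing in their pockets, the square bottle held (about (10,190)), and the look-alikes untouched. The opening of 0.525 corresponds to 46 mm.

arm_command:
  translation:
    - [-0.02,0,0.3]
    - [-0.04,0,0.6]
    - [-0.06,0,0.91]
  rotation:
    - [0,0,0]
    - [0,-0.002,0]
    - [0,-0.004,0]
  grip: [1,1,1]

```text
time_s: 35.5
position: [0.4659, -0.3318, 0.1978]
tcp_rot: [[0.967, -0.003, 0.256], [-0.256, 0.003, 0.967], [-0.003, -1.0, 0.002]]
force: [0.4, -0.6, -1.9]
opening: 0.528
```

arm_command:
  translation:
    - [-0.02,0,0.3]
    - [-0.04,0,0.6]
    - [-0.06,0,0.91]
  rotation:
    - [0,0,0]
    - [0,-0.002,0]
    - [0,-0.004,0]
  grip: [1,1,1]

```text
time_s: 35.8
position: [0.4798, -0.2599, 0.1979]
tcp_rot: [[0.968, -0.003, 0.251], [-0.251, 0.002, 0.968], [-0.004, -1.0, 0.002]]
force: [0.1, 0.4, -1.4]
opening: 0.528
```

arm_command:
  translation:
    - [-0.02,0,0.3]
    - [-0.04,0,0.6]
    - [-0.06,0,0.91]
  rotation:
    - [0,0,0]
    - [0,-0.002,0]
    - [0,-0.004,0]
  grip: [1,1,1]

```text
time_s: 36.1
position: [0.4934, -0.1884, 0.1981]
tcp_rot: [[0.969, -0.003, 0.247], [-0.247, 0.002, 0.969], [-0.004, -1.0, 0.001]]
force: [-0.3, 0.4, -1.1]
opening: 0.526
```

arm_command:
  translation:
    - [-0.02,0,0.3]
    - [-0.04,0,0.6]
    - [-0.05,0,0.91]
  rotation:
    - [0,0,0]
    - [0,-0.002,0]
    - [0,-0.004,0]
  grip: [1,1,1]

```text
time_s: 36.4
position: [0.5074, -0.117, 0.1981]
tcp_rot: [[0.97, -0.004, 0.243], [-0.243, 0.002, 0.97], [-0.004, -1.0, 0.001]]
force: [-0.1, -0.2, -1.0]
opening: 0.527
```

arm_command:
  translation:
    - [-0.02,0,0.3]
    - [-0.04,0,0.6]
    - [-0.05,0,0.91]
  rotation:
    - [0,0,0]
    - [0,-0.002,0]
    - [0,-0.004,0]
  grip: [1,1,1]

```text
time_s: 36.7
position: [0.5211, -0.0455, 0.198]
tcp_rot: [[0.971, -0.004, 0.239], [-0.239, 0.001, 0.971], [-0.004, -1.0, 0.0]]
force: [0.1, 0.2, -1.6]
opening: 0.527
```

arm_command:
  translation:
    - [-0.02,0,0.3]
    - [-0.04,0,0.6]
    - [-0.05,0,0.91]
  rotation:
    - [0,0,0]
    - [0,-0.002,0]
    - [0,-0.004,0]
  grip: [1,1,1]

```text
time_s: 37.0
position: [0.5346, 0.026, 0.198]
tcp_rot: [[0.972, -0.004, 0.235], [-0.235, 0.0, 0.972], [-0.004, -1.0, -0.0]]
force: [-0.2, -0.2, -0.6]
opening: 0.525
```

arm_command:
  translation:
    - [-0.02,0,0.3]
    - [-0.03,0,0.6]
    - [-0.04,0,0.91]
  rotation:
    - [0,0,0]
    - [0,-0.002,0]
    - [0,-0.004,0]
  grip: [1,1,1]

```text
time_s: 37.3
position: [0.5487, 0.0973, 0.1979]
tcp_rot: [[0.973, -0.004, 0.231], [-0.231, -0.0, 0.973], [-0.004, -1.0, -0.001]]
force: [0.0, -0.4, -0.8]
opening: 0.526
```

arm_command:
  translation:
    - [-0.02,0,0.3]
    - [-0.03,0,0.6]
    - [-0.04,0,0.92]
    - [-0.04,0,0.92]
    - [-0.04,0,0.92]
  rotation:
    - [0,0,0]
    - [0,-0.002,0]
    - [0,-0.003,0]
    - [0,-0.003,0]
    - [0,-0.003,0]
  grip: [1,1,1,1,1]

```text
time_s: 37.8
position: [0.5625, 0.1688, 0.1981]
tcp_rot: [[0.974, -0.003, 0.226], [-0.226, -0.001, 0.974], [-0.003, -1.0, -0.002]]
force: [0.4, 0.1, -1.5]
opening: 0.525
```

arm_command:
  translation:
    - [0,0,0]
    - [0,0,0]
    - [0,0,0]
    - [0,0,0]
  rotation:
    - [0,0,0]
    - [0,0,0]
    - [0,0,0]
    - [0,0,0]
  grip: [1,1,1,1]

```text
time_s: 38.2
position: [0.5637, 0.1681, 0.1998]
tcp_rot: [[0.973, -0.0, 0.229], [-0.229, -0.0, 0.973], [-0.0, -1.0, -0.0]]
force: [0.9, -0.3, -2.4]
opening: 0.526
```

```bash
python3 plan.py .564,.1692,.0575,76.8
```

```text
t 38.2 pos [0.5637 0.1681 0.1998] theta 76.78 tilt [-0. -1. -0.] F [ 0.9 -0.3 -2.4] open 0.526 j [  6.  31.  90.  -0.  59. -71.]
[0.0, 0.89, 0.01] [0.0, -0.0, -0.0]
[0.0, 0.89, 0.0] [0.0, -0.0, -0.0]
-> [0.5639 0.1689 0.0574]
```

arm_command:
  translation:
    - [0,0.3,0.01]
    - [0,0.6,0.01]
    - [0,0.89,0.01]
  rotation:
    - [0,0,0]
    - [0,0,0]
    - [0,0,0]
  grip: [1,1,1]

```text
time_s: 38.5
position: [0.5641, 0.1693, 0.1282]
tcp_rot: [[0.974, 0.001, 0.228], [-0.228, 0.0, 0.974], [0.001, -1.0, 0.0]]
force: [-0.6, -0.8, -1.4]
opening: 0.528
```

arm_command:
  translation:
    - [0,0.3,0]
    - [0,0.6,0]
    - [0,0.78,0]
    - [0,0.88,0]
    - [0,0.88,0]
  rotation:
    - [0,0,0]
    - [0,0,0]
    - [0,0,0]
    - [0,0,0]
    - [0,0,0]
  grip: [1,1,1,1,1]

```text
time_s: 39.0
position: [0.5641, 0.1694, 0.0579]
tcp_rot: [[0.974, -0.0, 0.228], [-0.228, -0.0, 0.974], [-0.0, -1.0, -0.0]]
force: [-0.4, 0.1, -1.2]
opening: 0.529
```

arm_command:
  translation:
    - [0,0,0]
    - [0,0,0]
    - [0,0,0]
    - [0,0,0]
  rotation:
    - [0,0,0]
    - [0,0,0]
    - [0,0,0]
    - [0,0,0]
  grip: [1,1,1,1]

```text
time_s: 39.4
position: [0.5641, 0.1696, 0.0587]
tcp_rot: [[0.974, 0.001, 0.228], [-0.228, 0.0, 0.974], [0.001, -1.0, 0.0]]
force: [-0.6, -0.2, -0.9]
opening: 0.521
```

```bash
python3 plan.py .564,.1692,.0575,76.8
```

```text
t 39.4 pos [0.5641 0.1696 0.0587] theta 76.84 tilt [ 0.001 -1.     0.   ] F [-0.6 -0.2 -0.9] open 0.521 j [  6.  42.  95.   0.  43. -71.]
[-0.0, 0.01, -0.01] [-0.0, 0.001, 0.001]
-> [0.564  0.1688 0.0579]
```

Now release, lift, and move clear so the cameras can see.

arm_command:
  translation:
    - [0,0.01,0]
    - [0,0.01,0]
    - [0,0.01,0]
  rotation:
    - [0,0,0]
    - [0,0,0]
    - [0,0,0]
  grip: [1,1,1]

```text
time_s: 39.7
position: [0.5638, 0.1696, 0.0573]
tcp_rot: [[0.974, -0.0, 0.228], [-0.228, -0.0, 0.974], [-0.0, -1.0, -0.0]]
force: [-0.1, 0.4, -1.5]
opening: 0.526
```

arm_command:
  translation:
    - [0,0,0]
    - [0,0,0]
    - [0,0,0]
    - [0,0,0]
    - [0,0,0]
  rotation:
    - [0,0,0]
    - [0,0,0]
    - [0,0,0]
    - [0,0,0]
    - [0,0,0]
  grip: [-1,-1,-1,-1,-1]

```text
time_s: 40.2
position: [0.5639, 0.1695, 0.0574]
tcp_rot: [[0.974, 0.0, 0.228], [-0.228, 0.0, 0.974], [0.0, -1.0, 0.0]]
force: [-0.8, -0.6, -0.9]
opening: 0.898
```

arm_command:
  translation:
    - [0,0,0]
    - [0,0,0]
    - [0,0,0]
    - [0,0,0]
  rotation:
    - [0,0,0]
    - [0,0,0]
    - [0,0,0]
    - [0,0,0]
  grip: [-1,-1,-1,-1]

```text
time_s: 40.6
position: [0.5638, 0.1696, 0.0573]
tcp_rot: [[0.974, -0.0, 0.228], [-0.228, -0.0, 0.974], [-0.0, -1.0, -0.0]]
force: [-0.1, 0.3, -0.0]
opening: 1.001
```

arm_command:
  translation:
    - [0,-0.3,0]
    - [0,-0.6,0]
    - [0,-0.9,0]
  rotation:
    - [0,0,0]
    - [0,0,0]
    - [0,0,0]
  grip: [-1,-1,-1]

```text
time_s: 40.9
position: [0.5636, 0.1695, 0.1299]
tcp_rot: [[0.974, -0.001, 0.228], [-0.228, -0.0, 0.974], [-0.001, -1.0, -0.0]]
force: [-0.4, 0.6, -0.1]
opening: 0.996
```

arm_command:
  translation:
    - [0,-0.4,0]
    - [0,-0.9,0]
  rotation:
    - [0,0,0]
    - [0,0,0]
  grip: [-1,-1]

```text
time_s: 41.1
position: [0.5627, 0.1693, 0.2013]
tcp_rot: [[0.974, -0.003, 0.228], [-0.228, -0.0, 0.974], [-0.003, -1.0, -0.001]]
force: [0.4, 0.1, -0.8]
opening: 0.999
```

arm_command:
  translation:
    - [-0.1,-0.1,-0.4]
    - [-0.1,-0.2,-0.9]
  rotation:
    - [0,0,0]
    - [0,0,0]
  grip: [-1,-1]

```text
time_s: 41.3
position: [0.5394, 0.102, 0.2189]
tcp_rot: [[0.975, 0.002, 0.224], [-0.224, 0.0, 0.975], [0.002, -1.0, 0.001]]
force: [0.1, -0.2, -0.6]
opening: 1.003
```

arm_command:
  translation:
    - [0,0,-0.4]
    - [0,0,-0.9]
  rotation:
    - [0,0,0]
    - [0,0,0]
  grip: [-1,-1]

```text
time_s: 41.5
position: [0.5231, 0.0305, 0.218]
tcp_rot: [[0.974, 0.002, 0.226], [-0.226, -0.0, 0.974], [0.002, -1.0, 0.0]]
force: [-0.8, -0.6, -0.0]
opening: 0.996
```

arm_command:
  translation:
    - [0,0,-0.4]
    - [0,0,-0.9]
  rotation:
    - [0,0,0]
    - [0,0,0]
  grip: [-1,-1]

```text
time_s: 41.7
position: [0.5064, -0.0398, 0.2175]
tcp_rot: [[0.974, 0.001, 0.227], [-0.227, 0.0, 0.974], [0.0, -1.0, 0.0]]
force: [-0.0, 0.0, 0.3]
opening: 1.001
```

arm_command:
  translation:
    - [0,0,-0.4]
    - [0,0,-0.9]
    - [0,0,-0.9]
    - [0,0,-0.9]
  rotation:
    - [0,0,0]
    - [0,0,0]
    - [0,0,0]
    - [0,0,0]
  grip: [-1,-1,-1,-1]

```text
time_s: 42.1
position: [0.4903, -0.1097, 0.2174]
tcp_rot: [[0.973, -0.0, 0.23], [-0.23, 0.001, 0.973], [-0.0, -1.0, 0.001]]
force: [-0.1, 0.0, -0.2]
opening: 1.002
```

```bash
python3 plan.py; python3 look.py wide,.4625,.193,.009 flat,.487,.295,.009 slim,.5876,.2717,.009 square,.564,.1692,.009 cone,.5948,-.3824,0; python3 - <<'E'
from rig import eyes
import cv2,numpy as np
a=eyes.capture('top')['image'][90:290,130:480];b=eyes.capture('scene')['image'][120:320,170:520]
cv2.imwrite('pics/p5.png',cv2.resize(np.vstack([a,b]),None,fx=1.5,fy=1.5,interpolation=cv2.INTER_CUBIC))
E
```

```text
t 42.1 pos [ 0.4903 -0.1097  0.2174] theta 76.69 tilt [-0.    -1.     0.001] F [-0.1  0.  -0.2] open 1.002 j [ -25.   23.  101.    0.   56. -102.]
wide x,y,base [0.4612 0.1936 0.0082] res px [ 0.26 -0.15  0.31  0.29] area [257, 425]
flat x,y,base [0.4868 0.2951 0.009 ] res px [ 0.27 -0.05  0.4   0.23] area [90, 115]
slim x,y,base [0.5874 0.2717 0.0088] res px [ 0.58 -0.1   0.16  0.39] area [104, 127]
square x,y,base [0.5631 0.1699 0.0087] res px [ 0.36 -0.06  0.08  0.13] area [127, 131]
cone x,y,base [ 0.5948 -0.3823 -0.    ] res px [ 0.1  -0.02  0.09  0.03] area [206, 137]
```

View pics/p5.png

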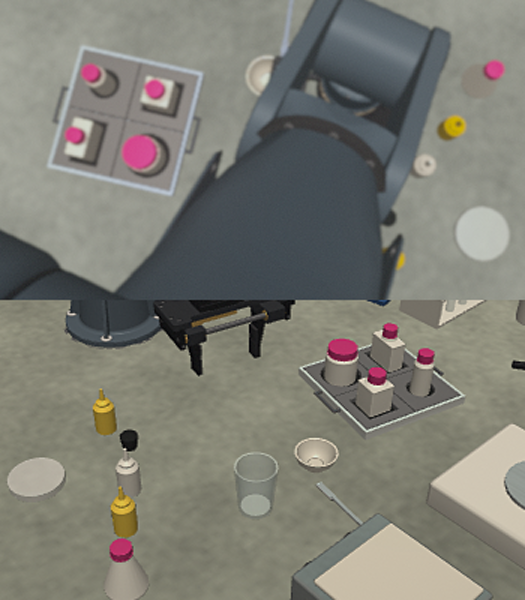

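```bash
python3 -c "
from rig import bot
bot.hand_in();print(bot.read_state()['time_s'])"
```

```text
the job is handed in; nothing more can be done
the job is handed in; nothing more can be done
```

All four sample bottles are standing in their own pockets, and I handed the job in after about 42 s of robot time. No verdict was reported.

- **Bottles in the carrier:** The last two-camera check put the wide jar, slim, square and flat bottles with their bases 8–9 mm above the bench (the pocket floor is at 9 mm). They were within about 3 mm of my pocket-centre estimates. Two ways of measuring those centres differed by about 3 mm, so I aimed between them, well inside the 13 mm tolerance.
- **Look-alikes:** The cone flask measured within 0.1 mm of where it started. I checked the white dropper bottle and the yellow ones by eye only. The dropper and the yellow bottle beside it stand as before in both views. The other yellow one shows standing in the scene view, but the arm partly hid it from above.
- **Arm:** It was clear of everything with the gripper open. The largest force reading I saw was about 6 N.
- **Checks that disagreed:** Two position fits during the run gave nonsense because the arm hid a cap. Repeated later with a clear view, the same bottles fitted well.

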